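# Netsuke into the drying chest

## Robot

A 6-joint arm with a two-finger parallel gripper is mounted at the origin on the work surface. World frame = base frame: x ahead of the robot, y to its left, z up, the work surface at z = 0. Lengths are in mm, angles in rad, forces in N, time in s.
With the tool pointing down it reaches from about 275 to 1000 mm from the base axis. Payload 8.4 kg.
Tool frame: the origin (TCP) lies on the mounting face of the last link; the fingertips stand 173 mm ahead of it and the grasp point (between the pads) lies 155 mm ahead of it; z points along the fingers, y is the direction in which the jaws open and shut (so a half turn about z gives the same grasp; the last joint's range is limited). The gripper opens to 85 mm and grips with 20 to 120 N. Pads are 22 mm wide; open, the fingers measure 114 mm over their backs; the gripper's body (76 mm by 85 mm) begins 54 mm behind the grasp point. The pads swing forward as they close: fully open they stand 13 mm farther back than shut.
Start: joints at [1.208, 0.353, 1.633, -0, 1.155, -0.002], TCP at [220.638, 584.763, 404.681] pointing down, gripper open.
Joint ranges: [-2.63, 2.63], [-0.92, 2.1], [0.06, 2.66], [-1.3, 4.44], [0, 2.69], [-3.02, 3.02]. Speed limits (rad/s): [2.22, 2.22, 2.79, 3.14, 3.14, 3.14].

## Interface

Orientations are given as [roll, pitch, yaw] about the fixed x, y, z axes, in that order (R = Rz(yaw) Ry(pitch) Rx(roll)).
In Python, from rig import r, grab_frame, spotter gives the robot as it stands.
- The arm moves only by the tool apply_moves, never from a script. Its argument "motion" is text: rows parted by semicolons, each of 5 numbers parted by spaces: the opening, from -1 (shut) to 1 (fully open), then the shift along the tool's x, y, z as a fraction of full scale, then the turn about the tool's z as a fraction of full scale. In form: hand x y z twist; .... A call has 1 to 20 rows; each row is the pose to reach, as a shift and turn from the pose commanded when the call began, along the tool's axes at that moment, turning the shorter way round; what a row does not reach only later rows make up. Full scale, the value 1, is 1 m for a shift and pi rad for a turn. A row lasts 1/12 s, in which the tool goes at most 41.7 mm and 7.16 degrees, less where a joint would pass 70% of its speed; a pose out of reach is approached as far as the arm can. A call with a number of a shift or a turn outside -1 to 1 is refused whole. A call with a gripper value outside its range is refused whole. The fingers move at their own pace and stop on an object; "squeeze" is the grip in N (left out, the last holds). Time passes only in rows, so rows that repeat a pose let the fingers close. It gives the time, the measured TCP pose, the force and the opening at its end, in the units of the state.
- r.sense(): the state, without advancing time (a new reading comes with each control period).
- grab_frame(name): name is "side" or "top"; returns a dict with "img" (480x640x3 uint8, red, green, blue), "fx", "fy", "cx", "cy" (pixels), "dist_coeffs" ([k1, k2, p1, p2, k3] as OpenCV has them; the pictures are not rectified), "R" (3x3) and "t" (3): a world point X has camera coordinates R X + t. Camera axes: x right, y down, z forward; pixel columns grow to the right and rows downward; lengths in mm; the calibration is good to about 2 mm. A picture is of the moment at which its call begins. There is no depth.
- r.sign_off(): hands the job in, once; it reports no verdict.
Trained networks look in the newest picture that a camera, given by its name, has taken for a name from the list of things; names that differ only in an ending like _2 or _b are one class to them, and where a whole thing is asked for, a point or a joint stands for the part that bears it (a point fixed in the world has none). Each returns a list of dicts, best first, with "conf" (0 to 1); they miss things now and then, are a little off and sometimes report something else, mostly with a low value. They report only what shows in the picture. A call takes as long as a camera call. They do not tell look-alikes from the thing itself.
- spotter.boxes_of(query, camera): "point" ([x, y, z] in mm, in world coordinates, good to about 4 mm: the middle of the surface that is visible of it).
- spotter.place_of(query, camera): "point" ([x, y, z] in mm, in world coordinates, good to about 4 mm: a listed point, or the origin of a listed thing).
The state is a dict: "clock": time; "qpos": joint angles; "qvel": joint speeds; "joint_efforts": joint torques, N m; "eef_pos": TCP position; "tcp_rot": TCP orientation; "contact_force": force on the tool from outside, world axes, zero at the start; "wrist_torque": the same for the moment, N m; "opening": opening from 0.0 (shut) to 1.0 (fully open).
Only numpy, scipy, OpenCV 4.12 (cv2) and the standard library are available. Lean on these libraries where they do the work, as an engineer would, in place of code of your own. Each camera call takes 0.05 s, during which the arm holds its last target.

## Task

Put the evening's finished netsuke away to dry: slide the chest's cover fully open, set every finished carving lying about on the bench into the well, side by side on its floor, then slide the cover fully shut and only after that set the vent lever straight up. The carvings are delicate, so hold them lightly (never a squeeze above 60 N in all, both fingers added) and set them down rather than letting them fall; leave the half-carved monkey, pot, loupe, whetstone and burnisher where they are.

Things in the scene. Friction and masses are not known exactly. Their poses are not given: they have to be found in the camera images.
- chest: low drying chest of pale wood, fixed: one undivided well 130 (x) x 270 (y) inside, walls 8 thick and 56 high, green floor 10 above the bench, 48 from floor to cover. Origin: centre of its underside. +x: the way the cover opens (away from the robot, within 0.2 rad); +y: to the vent lever on its left end. Dark rails (6 wide, tops 72 high) along both ends (y = +-140), from the near wall to x = 233
- tray (a point): centre of the chest's well, on its floor (10 above the bench); same axes as the chest
- cover (a joint): the chest's flat sliding cover, 146 (x) x 272 (y) x 6, top 64 above the bench: 0 = fully shut, 0.150 m = fully open, baring the whole well; it opens along the chest's +x with about 1.5 N of friction and stays where it is left. It starts between 0 and 0.02
- cover_grip (a point): grip point of the cover: a dark upright bar across the middle of its top, 14 thick (chest x), 70 long (chest y), 22 high; this point lies 12 above the cover's top and 10 below the bar's top and moves with the cover
- vent (a joint): the vent lever, rad: 0 = leaning 0.6 rad towards the robot (chest -x), 0.6 = straight up, 1.2 = leaning 0.6 rad away. It turns about an axis along the chest's y, needs about 1 N at the knob, and stays where it is left. It starts between 0 and 0.2
- vent_pivot (a point): the lever's pivot, 52 above the bench, 185 to the chest's +y of its origin, on a grey block 60 x 40 x 44 high against the chest's left end
- vent_knob (a point): centre of the lever's red crossbar knob (a cylinder 16 in diameter, 26 long, along the chest's y), 70 from the pivot along the lever; moves with the lever. The rod is 8 thick
- rabbit: finished boxwood netsuke: a crouching rabbit, 42 long (x) x 30 wide (y) x 36 high; 30 to 65 g, near-vertical sides; grip across its y. Delicate: squeeze (both fingers added) below 60 N, about 20 N a finger is right; never let it fall 3 cm. Origin: centre of its underside, z up. May be absent (None). Starts upright on the bench right of the chest, any yaw
- tortoise: finished boxwood netsuke: a tortoise, 46 long (x) x 34 wide (y) x 28 high, shell sides upright up to 20; 30 to 65 g, near-vertical sides; grip across its y. Delicate: squeeze (both fingers added) below 60 N, about 20 N a finger is right; never let it fall 3 cm. Origin: centre of its underside, z up. May be absent (None). Starts upright on the bench right of the chest, any yaw
- owl: finished boxwood netsuke: a squat owl, 40 deep (x) x 32 wide (y) x 38 high; 30 to 65 g, near-vertical sides; grip across its y. Delicate: squeeze (both fingers added) below 60 N, about 20 N a finger is right; never let it fall 3 cm. Origin: centre of its underside, z up. May be absent (None). Starts upright on the bench right of the chest, any yaw
- persimmon: finished boxwood netsuke: an orange-stained persimmon fruit with four leaves on top, 36 (x) x 36 (y) x 33 high; 30 to 65 g, near-vertical sides; grip across its y. Delicate: squeeze (both fingers added) below 60 N, about 20 N a finger is right; never let it fall 3 cm. Origin: centre of its underside, z up. May be absent (None). Starts upright on the bench right of the chest, any yaw
- frog: finished boxwood netsuke: a sitting frog, 40 long (x) x 34 wide (y) x 34 high; 30 to 65 g, near-vertical sides; grip across its y. Delicate: squeeze (both fingers added) below 60 N, about 20 N a finger is right; never let it fall 3 cm. Origin: centre of its underside, z up. May be absent (None). Starts upright on the bench right of the chest, any yaw
- monkey: half-carved boxwood monkey, 36 x 34 x 66 high, standing on the iron turntable (disc of 120 diameter, top 38 above the bench). Origin: centre of its underside. Not part of the job: leave it where it is
- pot: lidded blue porcelain pot, 76 diameter, 77 high. Origin: centre of its underside. Not part of the job: leave it where it is
- loupe: tarnished brass loupe lying flat, 48 diameter, 8 thick, flat handle of 60 towards its -x. Origin: centre of its underside. Not part of the job: leave it where it is
- whetstone: pale grey whetstone, 60 (x) x 150 (y) x 22 high. Origin: centre of its underside. Not part of the job: leave it where it is
- burnisher: walnut burnishing stick lying flat, 160 long (x), 11 wide, 10 high. Origin: centre of its underside. Not part of the job: leave it where it is
There are look-alikes about, which are no part of the job. What is shaped like the frog but black is not meant. Leave any turquoise look-alike of the tortoise alone.

How it is judged (in metres and radians):
On the way, in this order (a step that is already met when the one before it is completed fails the run):
1. the cover is slid open (at least 140 mm of its 150) (value of joint cover above 0.14 m), for 0.2 s.
2. with the cover still open, every carving present lies in the well on its floor, let go (x of rabbit in the frame of tray between -0.065 and 0.065 m and y of rabbit in the frame of tray between -0.135 and 0.135 m and z of rabbit in the frame of tray between -0.006 and 0.02 m and linear speed of each of rabbit, tortoise, owl, persimmon, frog below 0.03 m/s and x of tortoise in the frame of tray between -0.065 and 0.065 m and y of tortoise in the frame of tray between -0.135 and 0.135 m and z of tortoise in the frame of tray between -0.006 and 0.02 m and x of owl in the frame of tray between -0.065 and 0.065 m and y of owl in the frame of tray between -0.135 and 0.135 m and z of owl in the frame of tray between -0.006 and 0.02 m and x of persimmon in the frame of tray between -0.065 and 0.065 m and y of persimmon in the frame of tray between -0.135 and 0.135 m and z of persimmon in the frame of tray between -0.006 and 0.02 m and x of frog in the frame of tray between -0.065 and 0.065 m and y of frog in the frame of tray between -0.135 and 0.135 m and z of frog in the frame of tray between -0.006 and 0.02 m and contact force between the fingers and rabbit below 0.05 N and contact force between the fingers and tortoise below 0.05 N and contact force between the fingers and owl below 0.05 N and contact force between the fingers and persimmon below 0.05 N and contact force between the fingers and frog below 0.05 N and value of joint cover above 0.1 m), for 0.2 s.
3. the cover is slid fully shut (within 6 mm) (value of joint cover below 0.006 m), for 0.2 s.
4. the vent lever is set straight up (within 0.12 rad) (value of joint vent between 0.48 and 0.72 rad), for 0.2 s.
At the end, for the whole second after the job is handed in: every carving present rests on the floor of the well (origin inside the walls, less than 20 mm above the floor, so none on another), the cover is shut within 6 mm, and the vent lever is at rest within 0.12 rad (7 degrees) of straight up (all of step 4 and x of rabbit in the frame of tray between -0.065 and 0.065 m and y of rabbit in the frame of tray between -0.135 and 0.135 m and z of rabbit in the frame of tray between -0.006 and 0.02 m and linear speed of each of rabbit, tortoise, owl, persimmon, frog below 0.03 m/s and x of tortoise in the frame of tray between -0.065 and 0.065 m and y of tortoise in the frame of tray between -0.135 and 0.135 m and z of tortoise in the frame of tray between -0.006 and 0.02 m and x of owl in the frame of tray between -0.065 and 0.065 m and y of owl in the frame of tray between -0.135 and 0.135 m and z of owl in the frame of tray between -0.006 and 0.02 m and x of persimmon in the frame of tray between -0.065 and 0.065 m and y of persimmon in the frame of tray between -0.135 and 0.135 m and z of persimmon in the frame of tray between -0.006 and 0.02 m and x of frog in the frame of tray between -0.065 and 0.065 m and y of frog in the frame of tray between -0.135 and 0.135 m and z of frog in the frame of tray between -0.006 and 0.02 m and value of joint cover below 0.006 m and velocity of joint vent between -0.05 and 0.05 rad/s); the robot touches nothing.
It fails at once if a carving is squeezed with more than 60 N (fingers together) (contact force between the fingers and rabbit above 60 N or contact force between the fingers and tortoise above 60 N or contact force between the fingers and owl above 60 N or contact force between the fingers and persimmon above 60 N or contact force between the fingers and frog above 60 N).
It fails at once if a carving is let fall more than about 3 cm (falling free faster than 0.5 m/s) ((contact force between the fingers and rabbit below 0.05 N and linear speed of rabbit above 0.5 m/s and height (world z) of rabbit above 0.03 m) or (contact force between the fingers and tortoise below 0.05 N and linear speed of tortoise above 0.5 m/s and height (world z) of tortoise above 0.03 m) or (contact force between the fingers and owl below 0.05 N and linear speed of owl above 0.5 m/s and height (world z) of owl above 0.03 m) or (contact force between the fingers and persimmon below 0.05 N and linear speed of persimmon above 0.5 m/s and height (world z) of persimmon above 0.03 m) or (contact force between the fingers and frog below 0.05 N and linear speed of frog above 0.5 m/s and height (world z) of frog above 0.03 m)).
It fails at once if the monkey, pot, loupe, whetstone or burnisher is moved more than 3 cm (distance of any of monkey, pot, loupe, whetstone, burnisher from where it was at the start of the episode above 0.03 m).
Of rabbit, tortoise, owl, persimmon, frog only 3 to 5 are there at a start; the rules pass over those that are not, and their reading is None.
At some moment in a run one of rabbit, tortoise, owl, persimmon, frog may be knocked a few centimetres aside while the robot is not near it.
It also fails if it takes over 210 s, if anything falls off the work surface, if the arm or the gripper's body presses on something with over 40 N, if the wrist force passes 120 N, or if a joint passes its speed limit or range.

## Working session

There is one attempt and no reset: what is moved stays moved. The work goes in short steps, Python scripts to look and compute and a tool call to move; the robot and the scene stay as the last step left them, time stands still between calls to the robot, and variables do not carry over. Pictures are saved under pics/ and viewed, and the job is handed in when it is done.

Besides the shell and the picture viewer there is one more tool, called after "Request:" as name(argument=value, ...) on one line, values as JSON. apply_moves: Moves the arm, as the interface text tells. Its arguments: {"type":"object","properties":{"motion":{"type":"string"},"squeeze":{"type":"number"}},"required":["motion"]}

```bash
ls; mkdir -p pics
cat > h.py <<'E'
import numpy as np, cv2
from rig import r, grab_frame, spotter
def save(name,fn,crop=None,scale=1):
    f=grab_frame(name); im=f["img"][:,:,::-1].copy()
    if crop: x0,y0,x1,y1=crop; im=im[y0:y1,x0:x1]
    if scale!=1: im=cv2.resize(im,None,fx=scale,fy=scale,interpolation=cv2.INTER_CUBIC)
    cv2.imwrite("pics/"+fn,im); return f
def K(f): return np.array([[f["fx"],0,f["cx"]],[0,f["fy"],f["cy"]],[0,0,1.]])
def proj(f,X):
    rv,_=cv2.Rodrigues(np.array(f["R"])); p,_=cv2.projectPoints(np.array(X,float).reshape(-1,1,3),rv,np.array(f["t"],float),K(f),np.array(f["dist_coeffs"],float)); return p.reshape(-1,2)
def unproj(f,uv,z):
    uv=np.array(uv,float).reshape(-1,1,2)
    n=cv2.undistortPoints(uv,K(f),np.array(f["dist_coeffs"],float)).reshape(-1,2)
    R=np.array(f["R"]);t=np.array(f["t"],float); c=-R.T@t
    d=np.c_[n,np.ones(len(n))]@R
    return c+d*((z-c[2])/d[:,2])[:,None]
E
python3 - <<'E'
from h import *
for c in ("top","side"):
    f=save(c,c+"0.png"); print(c,(-np.array(f["R"]).T@np.array(f["t"])).round())
s=r.sense(); print({k:np.round(v,3) for k,v in s.items()})
E
```

```text
pics
top [ 383.  -93. 1017.]
side [ 269. -703.  690.]
{'clock': np.float64(0.1), 'qpos': array([ 1.208,  0.354,  1.634, -0.   ,  1.155, -0.002]), 'qvel': array([ 0.003, -0.002, -0.002,  0.   ,  0.   ,  0.001]), 'joint_efforts': array([ 1.0000e-03, -6.0636e+01, -3.4282e+01,  0.0000e+00,  4.0000e-03,
        0.0000e+00]), 'eef_pos': array([220.556, 584.573, 404.022]), 'tcp_rot': array([-3.14 ,  0.   ,  2.781]), 'contact_force': array([-0.264,  0.643, -0.538]), 'wrist_torque': array([-0.006, -0.004,  0.005]), 'opening': np.float64(1.0)}
```

View pics/top0.png

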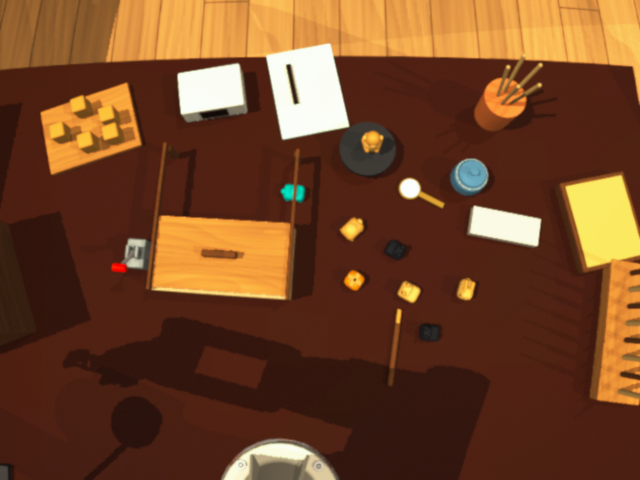

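View pics/side0.png

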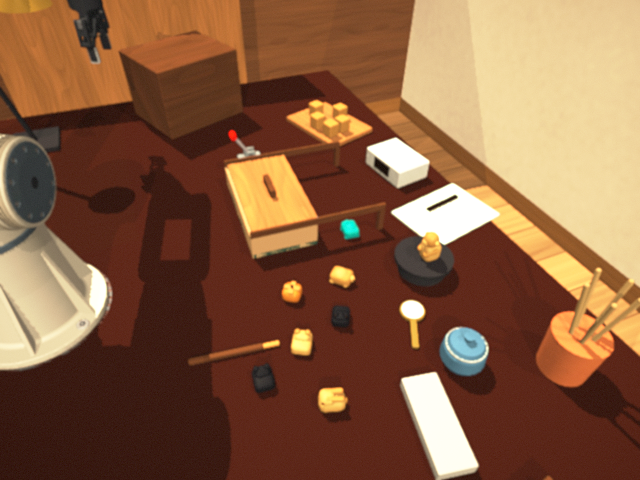

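Run:
```python
from h import *
f=grab_frame("top")
for q in ["chest","tray","cover_grip","vent_pivot","vent_knob","rabbit","tortoise","owl","persimmon","frog","monkey","pot","loupe","whetstone","burnisher"]:
  for c in ("top","side"):
    for d in spotter.place_of(q,c)[:4]:
        print(q,c,np.round(d["point"]),round(d["conf"],2), proj(f,d["point"]).round().tolist() if c=="top" else "")
print(r.sense()["clock"])
```

```text
chest top [493. 124.   2.] 0.68 [[224.0, 262.0]]
chest top [ 449. -154.    0.] 0.3 [[355.0, 283.0]]
chest side [494. 123.   2.] 0.64 
tray side [ 433. -388.   -2.] 0.65 
tray side [504. 116.  72.] 0.19 
cover_grip side [501. 120.  71.] 0.84 
vent_pivot top [512. 307.  54.] 0.61 [[132.0, 250.0]]
vent_pivot side [507. 307.  54.] 0.65 
vent_knob top [470. 310. 110.] 0.45 [[118.0, 267.0]]
vent_knob side [ 563. -148.    3.] 0.3 
rabbit top [ 436. -389.   -4.] 0.88 [[465.0, 288.0]]
rabbit side [ 436. -386.   -2.] 0.76 
tortoise top [639. -25.  -1.] 0.81 [[295.0, 195.0]]
tortoise top [ 564. -147.   -2.] 0.72 [[351.0, 229.0]]
tortoise top [ 304. -230.   -5.] 0.71 [[391.0, 352.0]]
tortoise top [ 655. -276.    3.] 0.46 [[410.0, 187.0]]
tortoise side [643. -23.  -2.] 0.65 
tortoise side [ 564. -147.   -0.] 0.59 
owl top [ 569. -473.    2.] 0.58 [[501.0, 226.0]]
owl top [ 680. -398.    2.] 0.42 [[465.0, 177.0]]
persimmon top [ 451. -155.    2.] 0.81 [[355.0, 282.0]]
persimmon side [ 453. -151.    4.] 0.55 
frog top [ 520. -240.   -3.] 0.81 [[394.0, 249.0]]
frog top [ 427. -258.    1.] 0.79 [[404
[... 185 characters left out ...]
 side [ 517. -239.    2.] 0.73 
monkey top [ 743. -191.   38.] 0.88 [[372.0, 143.0]]
monkey top [ 568. -475.   -0.] 0.25 [[502.0, 227.0]]
monkey side [ 742. -185.   40.] 0.7 
monkey side [474. 305. 113.] 0.55 
pot top [ 676. -401.   -0.] 0.9 [[466.0, 179.0]]
pot top [ 302. -232.   -2.] 0.7 [[393.0, 353.0]]
pot side [ 670. -396.    2.] 0.92 
loupe top [ 654. -275.   -2.] 0.65 [[409.0, 188.0]]
loupe side [ 660. -275.    1.] 0.81 
loupe side [474. 307. 108.] 0.38 
loupe side [ 434. -386.    1.] 0.37 
whetstone top [ 570. -477.    3.] 0.76 [[503.0, 226.0]]
whetstone side [ 570. -475.    1.] 0.7 
burnisher top [ 301. -232.    0.] 0.73 [[393.0, 354.0]]
burnisher side [ 299. -229.    3.] 0.86 
1.65
```

Run:
```python
from h import *
save("top","t1.png",(330,200,490,350),5)
save("side","s1.png",(235,245,395,425),4)
save("top","t2.png",(100,140,310,310),3.6)
```

```text
(no output)
```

View pics/t1.png

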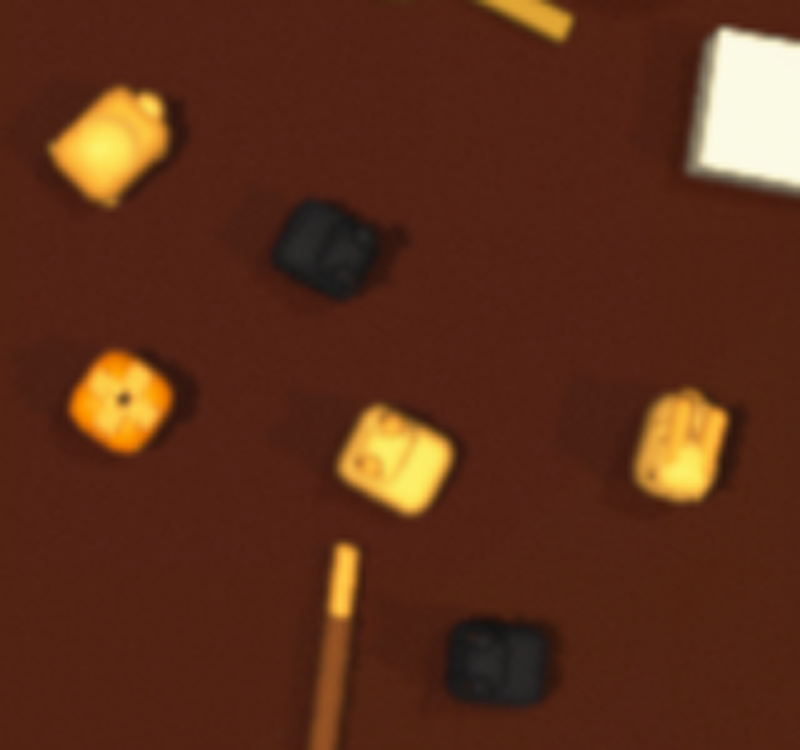

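View pics/s1.png

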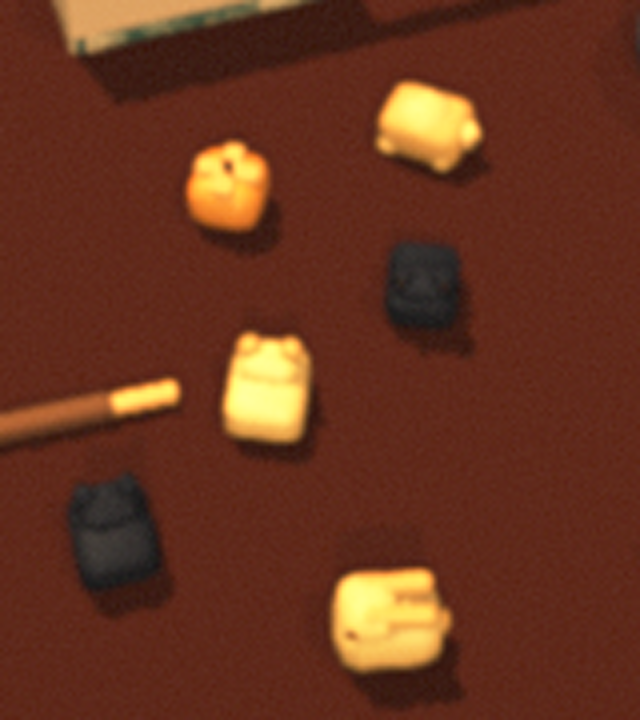

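View pics/t2.png

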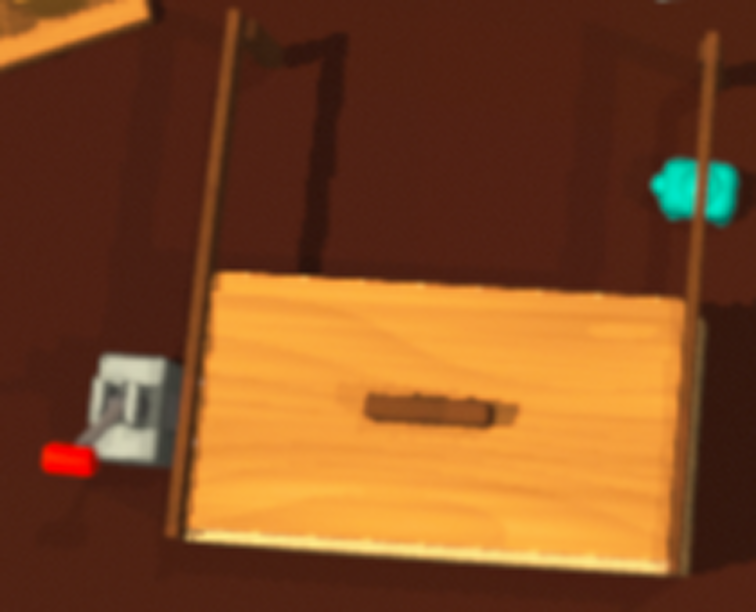

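Run:
```python
from h import *
f=grab_frame("top")
px=np.array([(187,537),(668,570),(686,298),(215,272)])/3.6+[100,140]
P=unproj(f,px,64); print(P.round(1)); print(P.mean(0), np.arctan2(*(P[3]-P[0])[[1,0]]),np.arctan2(*(P[2]-P[1])[[1,0]]),np.arctan2(*(P[3]-P[2])[[1,0]])-np.pi/2,np.arctan2(*(P[0]-P[1])[[1,0]])-np.pi/2)
# rail endpoints tops z=72, left: (236,10)->(172,535); right (712,35)->(685,570)
px=np.array([(236,12),(172,537),(712,37),(685,572)])/3.6+[100,140]
Q=unproj(f,px,72);print(Q.round(1),np.arctan2(*(Q[0]-Q[1])[[1,0]]),np.arctan2(*(Q[2]-Q[3])[[1,0]]))
# grip bar top z=86
px=np.array([(365,408),(493,414)])/3.6+[100,140]
G=unproj(f,px,86);print(G.round(1),G.mean(0))
# carving yaw via minAreaRect, color mask
im=cv2.cvtColor(f["img"],cv2.COLOR_RGB2HSV)
m=((im[:,:,2]>150)).astype(np.uint8)
for n,(u,v),h in [("tort",(352,229),14),("pers",(354,280),16),("frog",(409,292),17),("rabbit",(466,289),18)]:
    mm=np.zeros_like(m); mm[v-18:v+19,u-18:u+19]=m[v-18:v+19,u-18:u+19]
    nn,l,st,ce=cv2.connectedComponentsWithStats(mm); k=l[v,u]
    c=np.argwhere(l==k)[:,::-1].astype(float)
    W=unproj(f,c,h)[:,:2].astype(np.float32)
    rc=cv2.minAreaRect(W); print(n,len(c),np.round(rc[0],1),np.round(rc[1],1),rc[2], np.radians(rc[2]).round(3))
```

```text
[[430.2 256.4  64. ]
 [413.9 -13.6  64. ]
 [565.1 -22.   64. ]
 [581.  247.9  64. ]]
[497.53465173 117.17972312  64.        ] -0.056104050878270695 -0.05527006291675755 -0.0587750488705443 -0.06044596110340161
[[733.9 242.4  72. ]
 [429.7 262.1  72. ]
 [715.1 -35.6  72. ]
 [412.5 -23.5  72. ]] -0.06461232314328387 -0.03983602558038184
[[500.2 151.6  86. ]
 [497.   80.8  86. ]] [498.63562856 116.17438417  86.        ]
tort 339 [ 563.9 -149.8] [34.4 48.6] 45.252174377441406 0.79
pers 280 [ 453.6 -150.5] [36.1 36.4] 55.84737777709961 0.975
frog 320 [ 428.8 -264.3] [40.7 35.3] 62.02472686767578 1.083
rabbit 291 [ 434.7 -384.7] [32.  44.6] 71.84869384765625 1.254
```

```bash
cat >> h.py <<'E'
def ch2w(p,o=(494,117),yaw=-0.057):
    p=np.atleast_2d(p).astype(float); c,s=np.cos(yaw),np.sin(yaw)
    return np.c_[o[0]+c*p[:,0]-s*p[:,1],o[1]+s*p[:,0]+c*p[:,1],p[:,2]]
def w2ch(p,o=(494,117),yaw=-0.057):
    p=np.atleast_2d(p).astype(float); c,s=np.cos(yaw),np.sin(yaw); d=p[:,:2]-o
    return np.c_[c*d[:,0]+s*d[:,1],-s*d[:,0]+c*d[:,1],p[:,2]]
E
python3 - <<'E'
from h import *
q=0.003*1000
def poly(im,f,pts,col,sc,off):
    p=((proj(f,ch2w(pts))-off)*sc).round().astype(int); cv2.polylines(im,[p.reshape(-1,1,2)],True,col,1)
for c,crop,sc in (("top",(100,140,310,310),3.6),("side",(210,110,400,270),4)):
    f=grab_frame(c); x0,y0,x1,y1=crop
    im=cv2.resize(f["img"][y0:y1,x0:x1,::-1].copy(),None,fx=sc,fy=sc)
    P=lambda pts,col: poly(im,f,pts,col,sc,np.array([x0,y0]))
    P([[-73+q,-136,64],[73+q,-136,64],[73+q,136,64],[-73+q,136,64]],(255,0,0))
    P([[-73,-143,72],[233,-143,72],[233,-137,72],[-73,-137,72]],(0,255,0))
    P([[-73,143,72],[233,143,72],[233,137,72],[-73,137,72]],(0,255,0))
    P([[-7+q,-35,86],[7+q,-35,86],[7+q,35,86],[-7+q,35,86]],(255,0,255))
    P([[-20,155,44],[20,155,44],[20,215,44],[-20,215,44]],(255,255,0))
    P([[0,185,52],[0,185,53]],(255,255,0))
    cv2.imwrite(f"pics/ov_{c}.png",im)
E
```

```text
(no output)
```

View pics/ov_top.png

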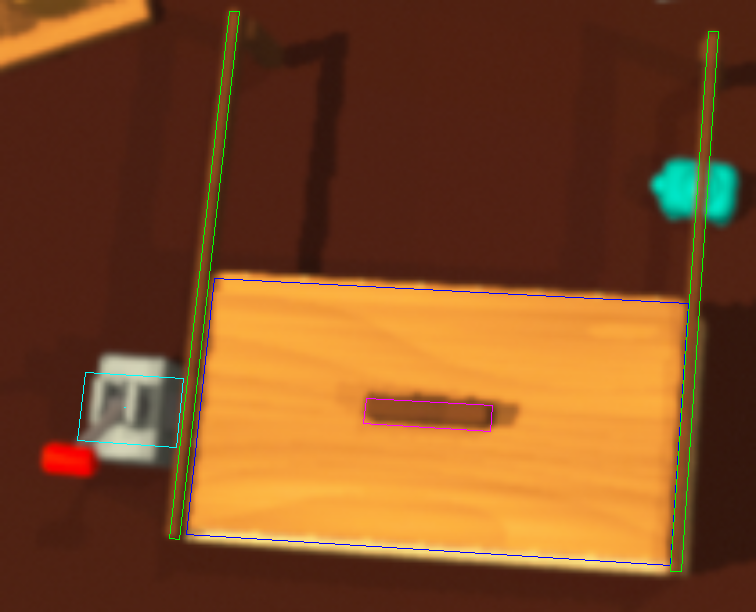

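View pics/ov_side.png

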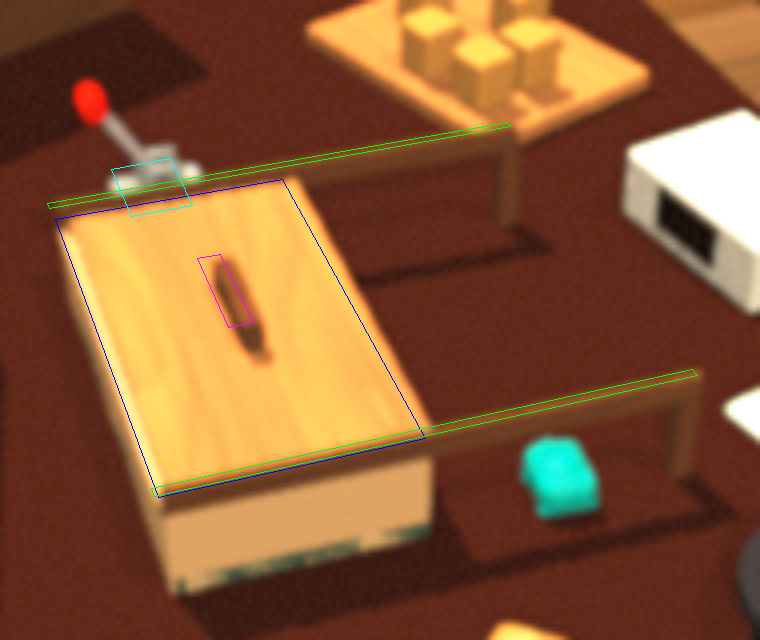

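Run:
```python
from h import *
save("side","s2.png",(220,120,400,260),4.4)
save("side","s3.png",(222,125,282,180),12)
```

```text
(no output)
```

View pics/s2.png

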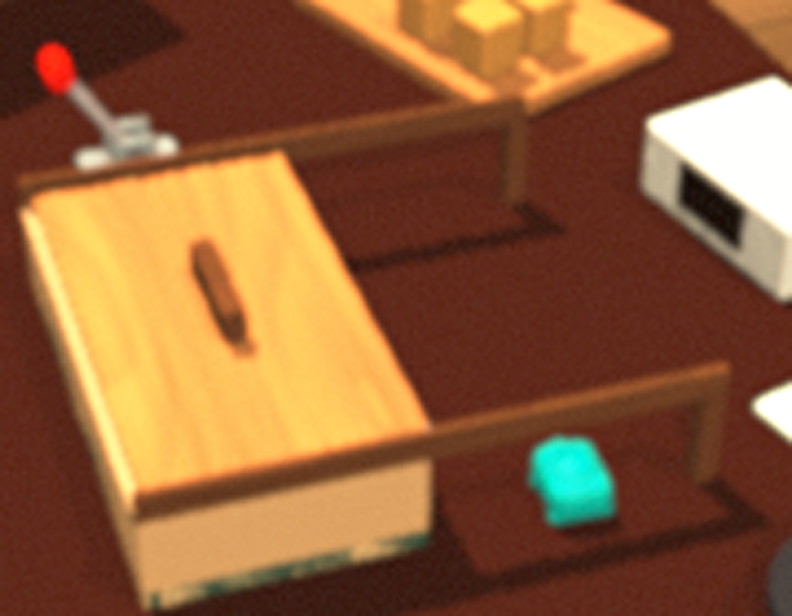

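View pics/s3.png

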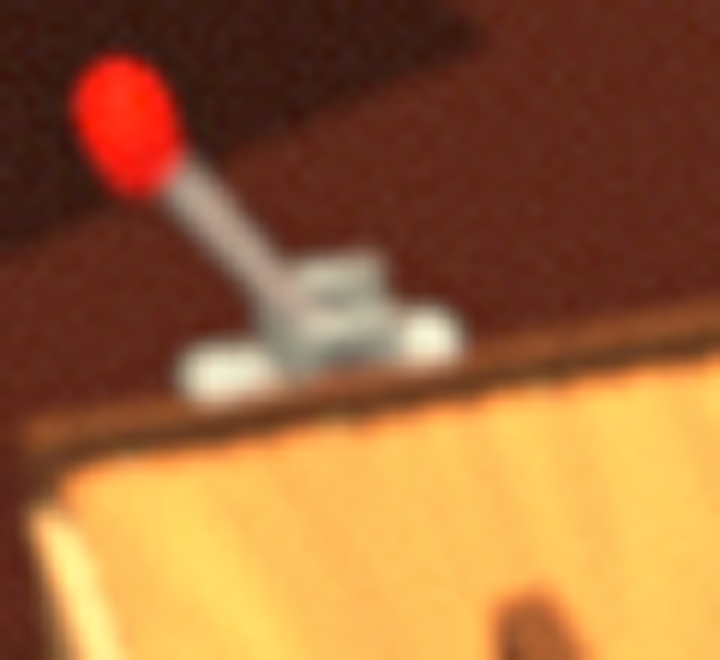

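```bash
cat > fit.py <<'E'
from h import *
from scipy.optimize import least_squares
ft=grab_frame("top"); fs=grab_frame("side")
# (model pt, moves with cover, px)
T=[((-73,136,64),1,(187,537)),((-73,-136,64),1,(668,570)),((73,-136,64),1,(686,298)),((73,136,64),1,(215,272)),
((233,140,72),0,(236,12)),((-73,140,72),0,(172,537)),((233,-140,72),0,(711,33)),((-73,-140,72),0,(680,572)),
((0,35,86),1,(366,407)),((0,-35,86),1,(492,413)),
((30,205,44),0,(98,356)),((-30,205,44),0,(92,458))]
S=[((233,-137,72),0,(727,365)),((233,143,72),0,(518,97)),((-73,-143,72),0,(140,500)),((-73,143,72),0,(20,180)),
((73,-143,0),0,(432,540)),((-73,-143,0),0,(148,605)),((73,136,64),1,(287,152)),((73,-136,64),1,(433,428)),((0,0,86),1,(217,282))]
def res(p,split=False):
    o=p[:2];yaw=p[2];q=p[3];out=[]
    for f,L,off,sc,sh in ((ft,T,(100,140),3.6,p[4:6]),(fs,S,(220,120),4.4,p[6:8])):
        m=np.array([np.array(a)+[q*b,0,0] for a,b,_ in L],float); px=np.array([x[2] for x in L])/sc+off
        out.append(proj(f,ch2w(m,o,yaw))+sh-px)
    if split: return out
    return np.r_[out[0].ravel(),out[1].ravel(),np.array(p[4:8])/1.0]
s=least_squares(res,[494,117,-.057,3,0,0,0,0],loss="soft_l1",x_scale=[1,1,.01,1,1,1,1,1])
print(s.x.round(3)); 
for o in res(s.x,True): print(o.round(1).tolist())
E
python3 fit.py
```

```text
[ 4.96751e+02  1.17390e+02 -5.80000e-02  4.76200e+00  3.50000e-02
  1.37500e+00  1.26100e+00  2.73000e-01]
[[-0.2, -1.8], [0.5, -2.1], [0.5, 0.7], [-0.3, 0.7], [-0.4, -0.3], [0.4, 0.2], [0.5, -0.3], [-1.3, -0.3], [-0.4, -0.0], [-0.4, 0.4], [1.4, -0.0], [-0.3, 0.1]]
[[-0.0, -0.8], [1.2, -1.5], [-1.0, 0.1], [-0.5, -0.2], [-0.3, 0.8], [0.2, 1.1], [-1.7, -0.0], [0.8, 1.9], [-0.1, -1.9]]
```

```bash
sed -i 's/o=(494,117),yaw=-0.057/o=(496.5,117),yaw=-0.058/g' h.py
cat >> h.py <<'E'
from scipy.spatial.transform import Rotation as Ro
def plan(x,y,z,phi):
    """tool shift (m) and twist fraction to get TCP to x,y,z (mm), jaw axis direction phi (mod pi)"""
    s=r.sense(); R=Ro.from_euler("xyz",s["tcp_rot"]).as_matrix()
    d=R.T@(np.array([x,y,z])-s["eef_pos"])/1000
    cur=np.arctan2(R[1,1],R[0,1]); dl=(phi-cur+np.pi/2)%np.pi-np.pi/2
    alt=dl-np.sign(dl)*np.pi
    print("t",round(float(s["clock"]),2),"pos",np.round(s["eef_pos"],1),"q1,q6",s["qpos"][[0,5]].round(2),"tilt",np.round(R[:,2],3))
    print("shift",d.round(4),"twist",round(-dl/np.pi,4),"alt",round(-alt/np.pi,4))
E
python3 -c "
from h import *
plan(502,117,330,-0.058)"
```

```text
t 2.15 pos [220.6 584.8 404.7] q1,q6 [ 1.21 -0.  ] tilt [ 0.  0. -1.]
shift [-0.4284 -0.3383  0.0747] twist 0.4036 alt -0.5964
```

Request:
apply_moves(motion="1 -0.428 -0.338 0.075 0.4036;1 -0.428 -0.338 0.075 0.4036;1 -0.428 -0.338 0.075 0.4036;1 -0.428 -0.338 0.075 0.4036;1 -0.428 -0.338 0.075 0.4036;1 -0.428 -0.338 0.075 0.4036;1 -0.428 -0.338 0.075 0.4036;1 -0.428 -0.338 0.075 0.4036;1 -0.428 -0.338 0.075 0.4036;1 -0.428 -0.338 0.075 0.4036;1 -0.428 -0.338 0.075 0.4036;1 -0.428 -0.338 0.075 0.4036;1 -0.428 -0.338 0.075 0.4036;1 -0.428 -0.338 0.075 0.4036;1 -0.428 -0.338 0.075 0.4036;1 -0.428 -0.338 0.075 0.4036;1 -0.428 -0.338 0.075 0.4036;1 -0.428 -0.338 0.075 0.4036;1 -0.428 -0.338 0.075 0.4036;1 -0.428 -0.338 0.075 0.4036", squeeze=20)

```text
clock: 3.82
eef_pos: [501.4, 118.4, 329.9]
tcp_rot: [3.141, -0.0, 1.515]
contact_force: [0.1, -0.2, 0.6]
opening: 1.0
```

```bash
python3 -c "
from h import *
plan(502,117,242,-0.058); save('side','s4.png')
print(r.sense()['contact_force'])"
```

```text
t 3.82 pos [501.4 118.4 329.9] q1,q6 [0.23 0.29] tilt [ 0.  0. -1.]
shift [-0.0014  0.0007  0.0879] twist 0.0005 alt -0.9995
[-0.97599431  0.78011115  0.56234436]
```

View pics/s4.png

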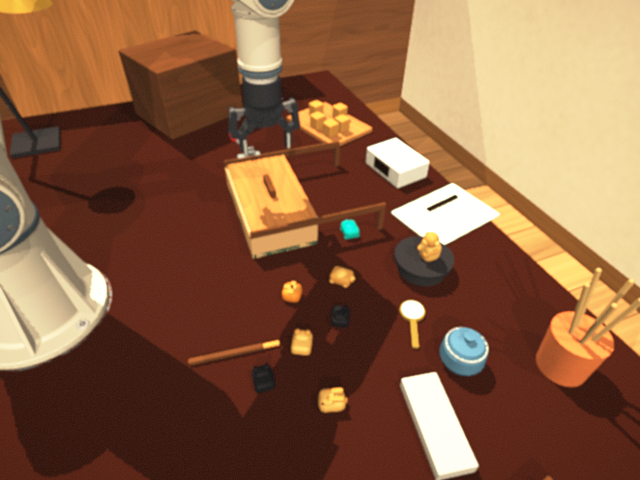

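Request:
apply_moves(motion="1 -0.001 0.001 0.03 0;1 -0.001 0.001 0.06 0;1 -0.001 0.001 0.088 0;1 -0.001 0.001 0.088 0;1 -0.001 0.001 0.088 0;-1 -0.001 0.001 0.088 0;-1 -0.001 0.001 0.088 0;-1 -0.001 0.001 0.088 0;-1 -0.001 0.001 0.088 0;-1 -0.001 0.001 0.088 0;-1 -0.001 0.001 0.088 0;-1 -0.001 0.001 0.088 0;-1 -0.001 0.001 0.088 0", squeeze=40)

```text
clock: 4.95
eef_pos: [502.9, 116.4, 242.4]
tcp_rot: [3.141, -0.0, 1.513]
contact_force: [-1.1, 0.1, 7.0]
opening: 0.148
```

```bash
python3 -c "
from h import *
p=ch2w([[152,0,0]]);print(p)
plan(502+155*np.cos(-.058),117+155*np.sin(-.058),242,-0.058); save('side','s5.png',(200,80,400,260),4)
print(r.sense()['contact_force'],r.sense()['opening'])"
```

```text
[[648.24440766 108.18894201   0.        ]]
t 4.95 pos [502.9 116.4 242.4] q1,q6 [0.22 0.28] tilt [ 0.001  0.    -1.   ]
shift [0.0006 0.1541 0.0005] twist -0.0001 alt 0.9999
[-0.81534279 -0.71766165  6.07070835] 0.15552668214471652
```

View pics/s5.png

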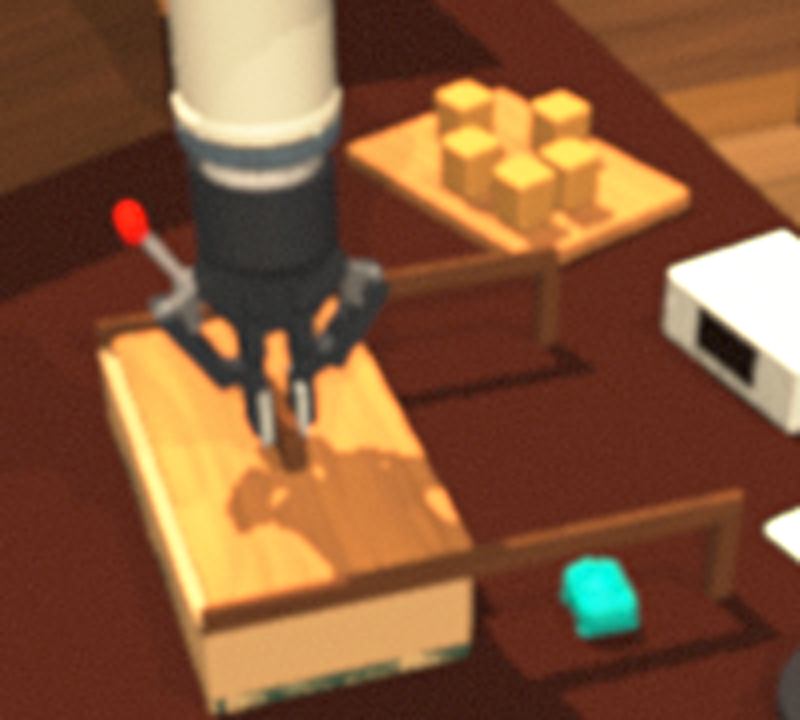

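Request:
apply_moves(motion="-1 0 0.005 -0.0015 0;-1 0 0.02 -0.0015 0;-1 0 0.04 -0.0015 0;-1 0 0.06 -0.0015 0;-1 0 0.08 -0.0015 0;-1 0 0.1 -0.0015 0;-1 0 0.12 -0.0015 0;-1 0 0.135 -0.0015 0;-1 0 0.142 -0.0015 0;-1 0 0.142 -0.0015 0;-1 0 0.142 -0.0015 0")

```text
clock: 5.92
eef_pos: [644.3, 107.8, 242.5]
tcp_rot: [-3.141, 0.001, 1.513]
contact_force: [0.9, -2.0, -8.0]
opening: 0.146
```

Request:
apply_moves(motion="-1 0 0.002 0 0;-1 0 0.003 0 0;-1 0 0.004 0 0;-1 0 0.004 0 0;-1 0 0.004 0 0")

```text
clock: 6.33
eef_pos: [646.5, 107.8, 242.5]
tcp_rot: [-3.136, 0.001, 1.513]
contact_force: [-6.7, -2.7, -3.8]
opening: 0.154
```

Request:
apply_moves(motion="0.4 0 0 0 0;0.4 0 0 0 0;0.4 0 0 0 0;0.4 0 0 0 0;0.4 0 0 0 0;0.4 0 0 -0.03 0;0.4 0 0 -0.07 0;0.4 0 0 -0.11 0;0.4 0 0 -0.11 0;0.4 0 0 -0.11 0", squeeze=20)

```text
clock: 7.17
eef_pos: [649.4, 108.1, 356.5]
tcp_rot: [3.135, -0.001, 1.513]
contact_force: [-0.4, -0.1, -0.3]
opening: 0.696
```

```bash
cat >> h.py <<'E'
HT=dict(tortoise=14,persimmon=16,frog=17,rabbit=18,owl=19)
def rects(f):
    im=cv2.cvtColor(f["img"],cv2.COLOR_RGB2HSV); m=((im[:,:,2]>150)&(im[:,:,1]>60)).astype(np.uint8)
    nn,l,st,ce=cv2.connectedComponentsWithStats(m)
    for k in range(1,nn):
        if 120<st[k,4]<600:
            c=np.argwhere(l==k)[:,::-1].astype(float); W=unproj(f,c,17)[:,:2].astype(np.float32); rc=cv2.minAreaRect(W)
            if 250<rc[0][0]<620: print("blob",ce[k].round(),st[k,4],"world",np.round(rc[0],1),"size",np.round(rc[1],1),"ang",np.radians(rc[2]).round(3))
E
python3 - <<'E'
from h import *
f=save("top","t3.png"); rects(f); save("side","s6.png")
for q in ["tortoise","rabbit","persimmon","frog","cover_grip"]:
  for c in ("top","side"):
    for d in spotter.place_of(q,c)[:3]: print(q,c,np.round(d["point"]),round(d["conf"],2))
E
```

```text
blob [352. 228.] 323 world [ 563.8 -149.2] size [32.9 48.4] ang 0.786
blob [242. 225.] 492 world [568.8  87.5] size [210.8  10.8] ang 1.508
blob [166. 299.] 316 world [404.9 242. ] size [204.9   8.2] ang 0.018
blob [354. 280.] 264 world [ 453.4 -150.6] size [34.4 35.2] ang 0.979
blob [409. 292.] 304 world [ 428.5 -264.7] size [39.7 33.7] ang 1.088
blob [239. 293.] 468 world [425.1  89.2] size [196.3  10.6] ang 1.511
tortoise top [ 570. -146.    2.] 0.77
tortoise top [644. -27.  -1.] 0.61
tortoise side [ 564. -148.    1.] 0.61
tortoise side [642. -23.  -0.] 0.61
tortoise side [645. 111.  70.] 0.59
rabbit top [ 438. -386.   -3.] 0.63
rabbit top [ 655. -278.    2.] 0.34
rabbit side [ 434. -388.   -0.] 0.85
rabbit side [494. 123.   2.] 0.53
persimmon top [ 450. -154.    2.] 0.74
persimmon side [ 455. -155.    3.] 0.55
frog top [ 344. -307.   -1.] 0.84
frog top [ 428. -259.    0.] 0.62
frog side [ 346. -309.   -0.] 0.92
frog side [ 432. -264.    1.] 0.62
frog side [ 516. -238.   -4.] 0.55
cover_grip top [644. 110.  78.] 0.78
cover_grip top [ 742. -190.   39.] 0.57
cover_grip side [647. 110.  69.] 0.96
```

View pics/t3.png

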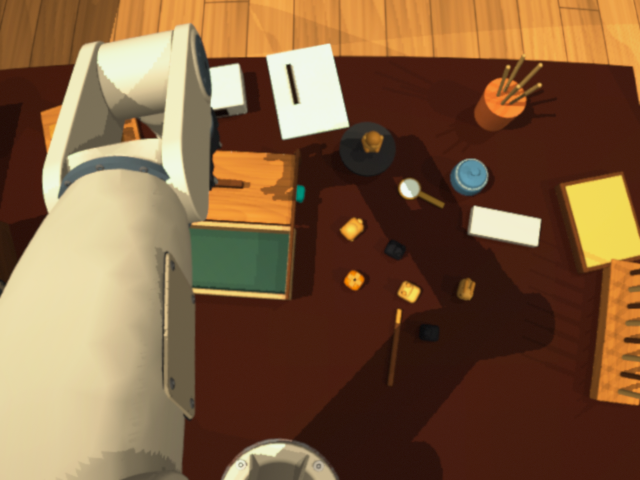

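View pics/s6.png

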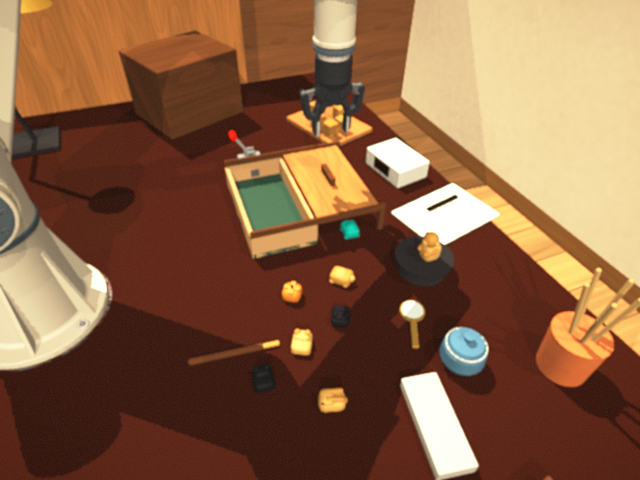

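```bash
python3 -c "
from h import *
plan(565.5,-149,260,0.786)"
```

```text
t 7.77 pos [648.5 107.9 352.9] q1,q6 [0.16 0.22] tilt [-0. -0. -1.]
shift [-0.2613 -0.0679  0.0929] twist -0.2686 alt 0.7314
```

Request:
apply_moves(motion="0.4 -0.04 -0.01 0 -0.03;0.4 -0.08 -0.02 0 -0.06;0.4 -0.261 -0.068 0.093 -0.2686;0.4 -0.261 -0.068 0.093 -0.2686;0.4 -0.261 -0.068 0.093 -0.2686;0.4 -0.261 -0.068 0.093 -0.2686;0.4 -0.261 -0.068 0.093 -0.2686;0.4 -0.261 -0.068 0.093 -0.2686;0.4 -0.261 -0.068 0.093 -0.2686;0.4 -0.261 -0.068 0.093 -0.2686;0.4 -0.261 -0.068 0.093 -0.2686;0.4 -0.261 -0.068 0.093 -0.2686;0.4 -0.261 -0.068 0.093 -0.2686;0.4 -0.261 -0.068 0.093 -0.2686")

```text
clock: 8.93
eef_pos: [565.9, -147.9, 260.7]
tcp_rot: [3.141, 0.001, 2.357]
contact_force: [-0.0, -0.6, -0.2]
opening: 0.705
```

```bash
python3 -c "
from h import *
plan(565.5,-149,175,0.786); save('side','s7.png',(250,160,410,300),5)"
```

```text
t 8.93 pos [ 565.9 -147.9  260.7] q1,q6 [-0.26 -1.04] tilt [ 0.001 -0.    -1.   ]
shift [-0.0005 -0.0011  0.0857] twist 0.0002 alt -0.9998
```

View pics/s7.png

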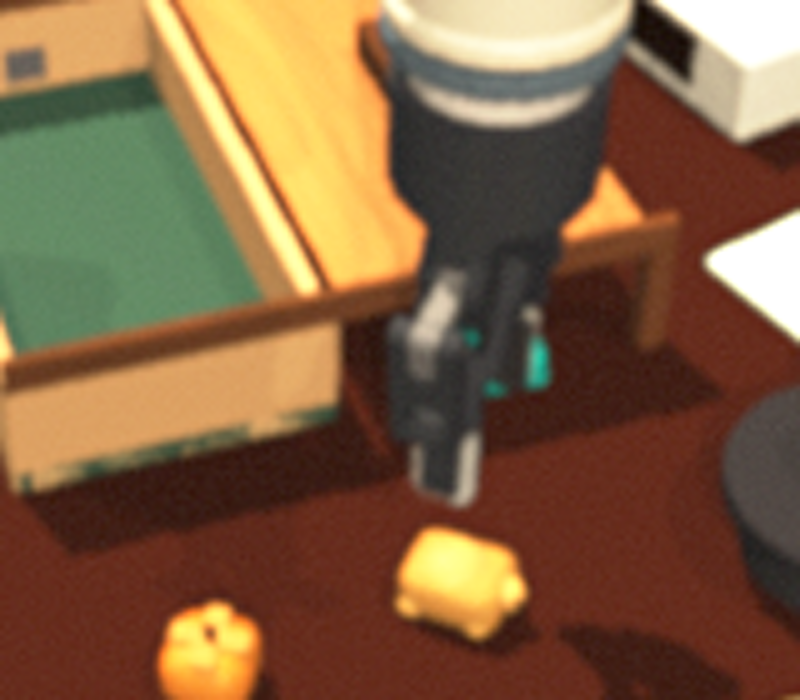

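Request:
apply_moves(motion="0.4 0 -0.001 0.03 0;0.4 0 -0.001 0.06 0;0.4 0 -0.001 0.08 0;0.4 0 -0.001 0.0855 0;0.4 0 -0.001 0.0855 0;0.4 0 -0.001 0.0855 0;-1 0 -0.001 0.0855 0;-1 0 -0.001 0.0855 0;-1 0 -0.001 0.0855 0;-1 0 -0.001 0.0855 0;-1 0 -0.001 0.0855 0;-1 0 -0.001 0.0855 0;-1 0 -0.001 0.0855 0;-1 0 -0.001 0.0855 0", squeeze=20)

```text
clock: 10.15
eef_pos: [565.5, -149.6, 176.2]
tcp_rot: [3.14, 0.002, 2.357]
contact_force: [0.2, 0.8, 8.0]
opening: 0.392
```

```bash
python3 -c "
from h import *
plan(565.5,-149,175,0.786); save('side','s8.png',(250,160,410,300),5)
s=r.sense();print(s['contact_force'],s['opening'])"
```

```text
t 10.15 pos [ 565.5 -149.6  176.2] q1,q6 [-0.26 -1.05] tilt [ 0.003 -0.001 -1.   ]
shift [0.0004 0.0004 0.0012] twist -0.0001 alt 0.9999
[-0.58237784  0.9446448   7.79026599] 0.39280761397293845
```

View pics/s8.png

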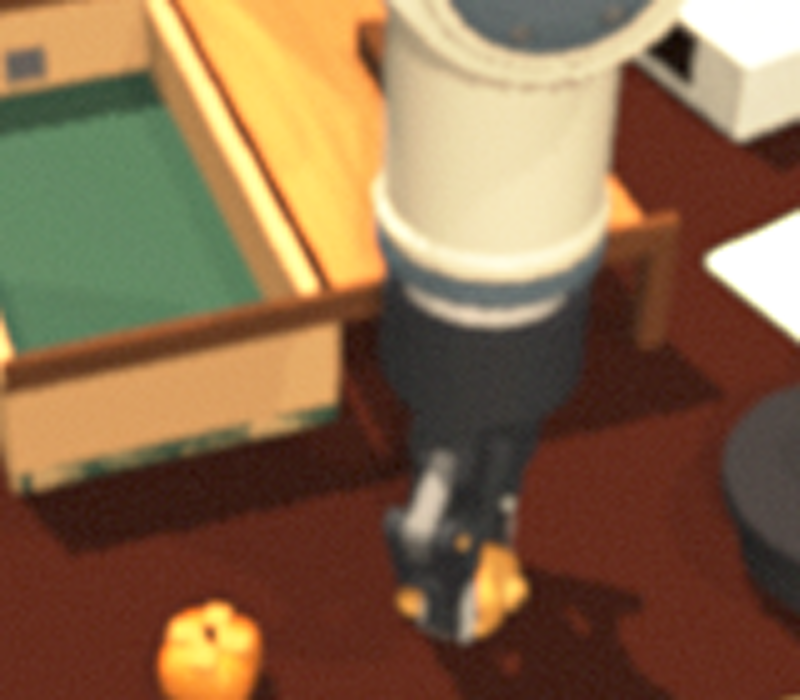

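Request:
apply_moves(motion="-1 0 0 -0.01 0;-1 0 0 -0.03 0;-1 0 0 -0.06 0;-1 0 0 -0.09 0;-1 0 0 -0.124 0;-1 0 0 -0.124 0;-1 0 0 -0.124 0")

```text
clock: 10.78
eef_pos: [565.4, -149.6, 301.7]
tcp_rot: [3.139, 0.004, 2.357]
contact_force: [-0.5, 0.6, -1.3]
opening: 0.393
```

```bash
python3 -c "
from h import *
p=ch2w([[0,90,0]])[0];print(p)
plan(p[0],p[1],300,-.058)
s=r.sense();print(s['contact_force'],s['opening'])"
```

```text
[501.71707381 206.84866243   0.        ]
t 10.78 pos [ 565.4 -149.6  301.7] q1,q6 [-0.26 -1.05] tilt [ 0.005 -0.001 -1.   ]
shift [0.297  0.2072 0.0009] twist 0.2686 alt -0.7314
[-0.47886904  0.57356169 -1.34653515] 0.3933457132854594
```

Request:
apply_moves(motion="-1 0.01 0.007 0 0.01;-1 0.03 0.02 0 0.03;-1 0.055 0.038 0 0.055;-1 0.08 0.056 0 0.08;-1 0.108 0.075 0 0.11;-1 0.136 0.095 0 0.14;-1 0.164 0.114 0 0.17;-1 0.192 0.134 0 0.2;-1 0.22 0.153 0 0.23;-1 0.248 0.173 0 0.26;-1 0.27 0.188 0 0.2686;-1 0.285 0.199 0 0.2686;-1 0.294 0.205 0 0.2686;-1 0.297 0.207 0 0.2686;-1 0.297 0.207 0 0.2686;-1 0.297 0.207 0 0.2686;-1 0.297 0.207 0 0.2686")

```text
clock: 12.2
eef_pos: [501.1, 205.9, 298.5]
tcp_rot: [-3.141, 0.0, 1.512]
contact_force: [-0.1, -0.5, 0.9]
opening: 0.392
```

```bash
python3 -c "
from h import *
p=ch2w([[0,90,0]])[0];print(p)
plan(p[0],p[1],187,-.058)
s=r.sense();print(s['contact_force'],s['opening']); save('side','s9.png',(190,60,390,260),4)"
```

```text
[501.71707381 206.84866243   0.        ]
t 12.2 pos [501.1 205.9 298.5] q1,q6 [0.39 0.45] tilt [-0. -0. -1.]
shift [0.001  0.0006 0.1115] twist -0.0003 alt 0.9997
[-0.05191893 -0.51744011  0.86636731] 0.39159031134342964
```

View pics/s9.png

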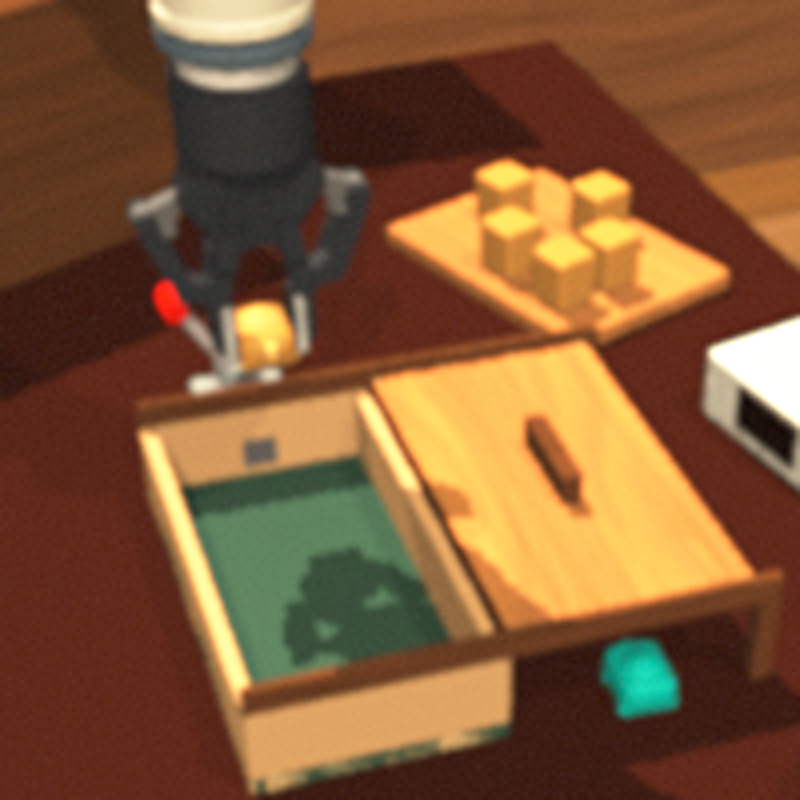

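Request:
apply_moves(motion="-1 0.001 0.001 0.02 0;-1 0.001 0.001 0.05 0;-1 0.001 0.001 0.08 0;-1 0.001 0.001 0.1 0;-1 0.001 0.001 0.107 0;-1 0.001 0.001 0.111 0;-1 0.001 0.001 0.1115 0;-1 0.001 0.001 0.1115 0")

```text
clock: 12.92
eef_pos: [502.6, 207.8, 188.1]
tcp_rot: [3.14, -0.001, 1.512]
contact_force: [-1.0, 0.8, -0.2]
opening: 0.393
```

```bash
python3 -c "
from h import *
s=r.sense();print(s['eef_pos'],s['contact_force'],s['opening']); save('side','s10.png',(200,100,350,250),5)"
```

```text
[502.61554519 207.82257998 188.11100727] [-0.95773752  0.7973795  -0.23841312] 0.39275631735656097
```

View pics/s10.png

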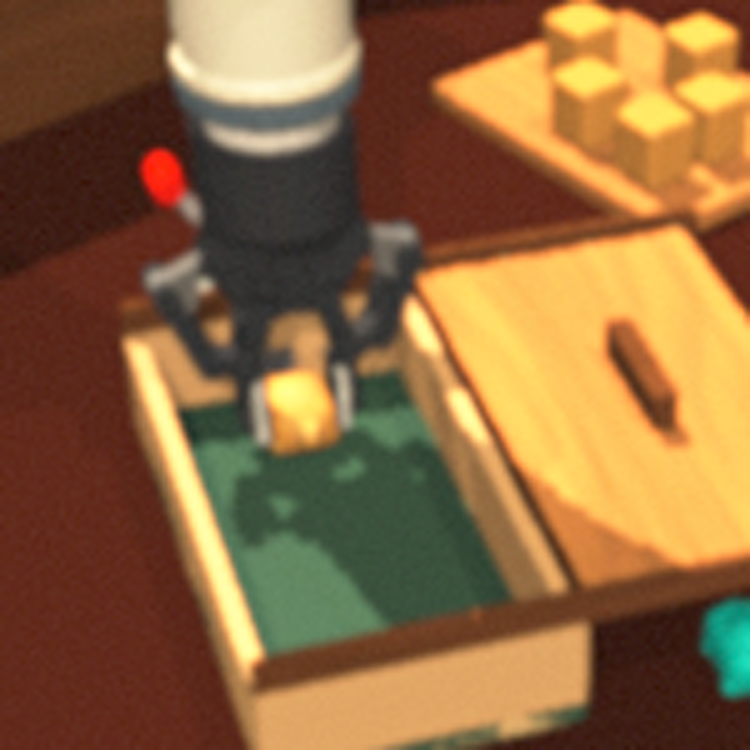

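Request:
apply_moves(motion="-1 0 0 0.001 0;-1 0 0 0.0015 0;-1 0 0 0.0015 0;0.1 0 0 0.0015 0;0.1 0 0 0.0015 0;0.1 0 0 0.0015 0;0.1 0 0 0.0015 0;0.1 0 0 -0.02 0;0.1 0 0 -0.05 0;0.1 0 0 -0.09 0;0.1 0 0 -0.12 0;0.1 0 0 -0.12 0")

```text
clock: 13.97
eef_pos: [503.9, 208.7, 313.1]
tcp_rot: [3.133, -0.004, 1.513]
contact_force: [1.7, 0.8, 1.0]
opening: 0.55
```

```bash
python3 -c "
from h import *
s=r.sense();print(s['eef_pos'],s['contact_force'],s['opening']); save('side','s11.png',(200,100,400,250),4)
f=save('top','t4.png'); rects(f)
plan(455,-151,300,0.979);plan(455,-151,300,0.979-np.pi/2);plan(436.5,-386,300,1.254)
for c in ('top','side'):
  for q in ('rabbit','persimmon'):
    for d in spotter.place_of(q,c)[:2]: print(q,c,np.round(d['point']),round(d['conf'],2))
"
```

```text
[503.90547125 208.68632447 313.11011463] [1.7282816  0.79715172 0.98026733] 0.5496763902473677
blob [  6. 216.] 482 world [582.1 638.6] size [ 30.8 145.4] ang 1.375
blob [217. 224.] 482 world [571.1 123.9] size [266.2  10.8] ang 1.509
blob [181. 256.] 307 world [502.2 211.8] size [49.3 33. ] ang 1.474
blob [355. 280.] 182 world [ 453.9 -152.8] size [30.7 29.4] ang 0.782
blob [467. 288.] 246 world [ 435.3 -385.2] size [30.9 40.7] ang 1.309
blob [411. 292.] 193 world [ 427.7 -268. ] size [31.4 29.8] ang 1.102
t 14.07 pos [502.3 208.  308.6] q1,q6 [0.39 0.45] tilt [ 0.003  0.001 -1.   ]
shift [-0.3612 -0.0265  0.008 ] twist -0.3301 alt 0.6699
t 14.07 pos [502.3 208.  308.6] q1,q6 [0.39 0.45] tilt [ 0.003  0.001 -1.   ]
shift [-0.3612 -0.0265  0.008 ] twist 0.1699 alt -0.8301
t 14.07 pos [502.3 208.  308.6] q1,q6 [0.39 0.45] tilt [ 0.003  0.001 -1.   ]
shift [-0.5968 -0.0313  0.0077] twist -0.4176 alt 0.5824
rabbit top [ 435. -386.   -4.] 0.55
persimmon top [ 452. -154.    5.] 0.84
rabbit side [ 434. -386.   -1.] 0.92
persimmon side [ 737. -183.   36.] 0.55
persimmon side [ 457. -154.    4.] 0.51
```

View pics/s11.png

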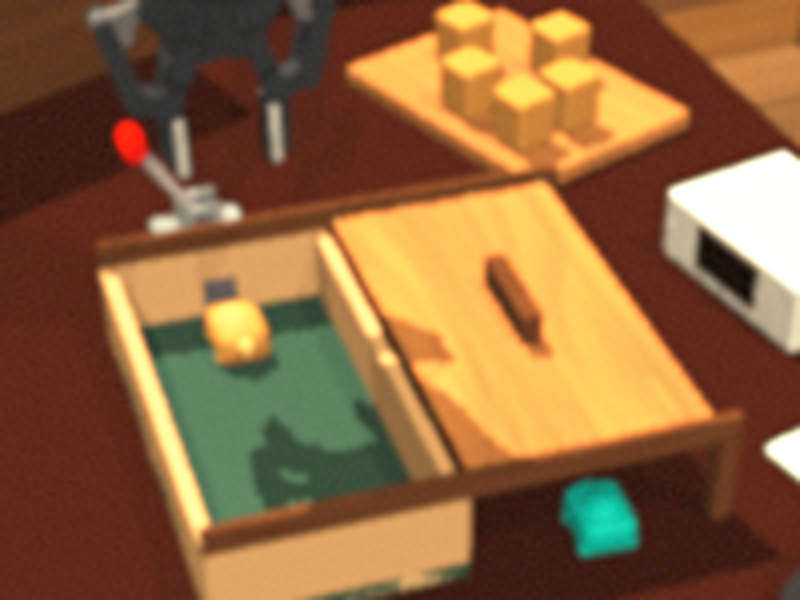

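View pics/t4.png

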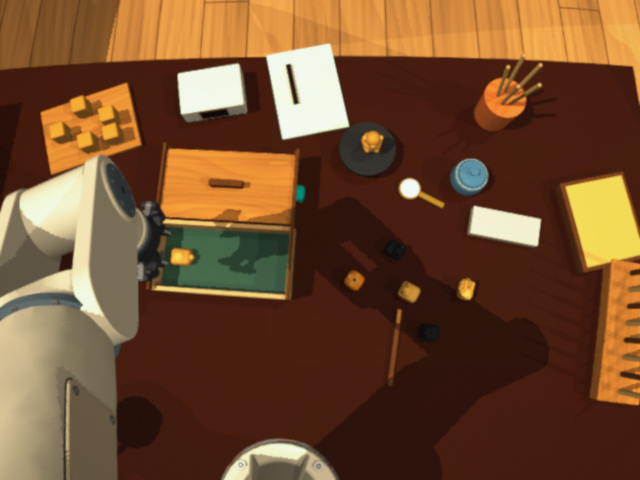

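Request:
apply_moves(motion="0.4 -0.04 -0.003 0 0.02;0.4 -0.361 -0.026 0 0.17;0.4 -0.361 -0.026 0 0.17;0.4 -0.361 -0.026 0 0.17;0.4 -0.361 -0.026 0 0.17;0.4 -0.361 -0.026 0 0.17;0.4 -0.361 -0.026 0 0.17;0.4 -0.361 -0.026 0 0.17;0.4 -0.361 -0.026 0 0.17;0.4 -0.361 -0.026 0 0.17;0.4 -0.361 -0.026 0.04 0.17;0.4 -0.361 -0.026 0.04 0.17;0.4 -0.361 -0.026 0.04 0.17;0.4 -0.361 -0.026 0.04 0.17")

```text
clock: 15.43
eef_pos: [455.1, -150.5, 267.2]
tcp_rot: [-3.14, 0.0, 0.979]
contact_force: [0.5, 0.5, 0.2]
opening: 0.696
```

```bash
python3 -c "
from h import *
save('side','s12.png',(230,180,390,320),5)
plan(455,-152,178,0.979-np.pi/2)
"
```

```text
t 15.48 pos [ 455.5 -150.5  267.9] q1,q6 [-0.32  0.27] tilt [ 0.  0. -1.]
shift [-0.0015  0.0004  0.0899] twist 0.0002 alt -0.9998
```

View pics/s12.png

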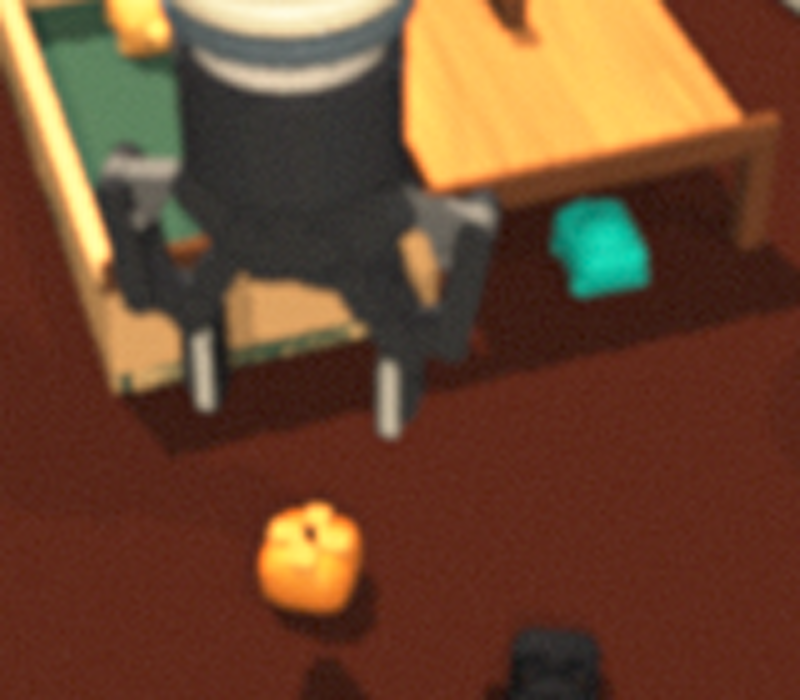

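Request:
apply_moves(motion="0.4 -0.001 0 0.03 0;0.4 -0.001 0 0.06 0;0.4 -0.001 0 0.08 0;0.4 -0.001 0 0.09 0;0.4 -0.001 0 0.09 0;0.4 -0.001 0 0.09 0;-1 -0.001 0 0.09 0;-1 -0.001 0 0.09 0;-1 -0.001 0 0.09 0;-1 -0.001 0 0.09 0;-1 -0.001 0 0.09 0;-1 -0.001 0 0.09 0;-1 -0.001 0 0.09 0;-1 -0.001 0 0.09 0", squeeze=20)

```text
clock: 16.65
eef_pos: [455.3, -152.0, 178.7]
tcp_rot: [3.139, -0.001, 0.979]
contact_force: [-0.4, 1.0, 5.4]
opening: 0.415
```

```bash
python3 -c "
from h import *
save('side','s13.png',(230,180,390,320),5)
s=r.sense();print(s['contact_force'],s['opening'],s['eef_pos'],s['tcp_rot'])"
```

```text
[-1.22247585  1.16611402  6.25346907] 0.4150917280726049 [ 455.28277231 -152.01042855  178.65845754] [ 3.13912073e+00 -7.93429759e-04  9.78681105e-01]
```

View pics/s13.png

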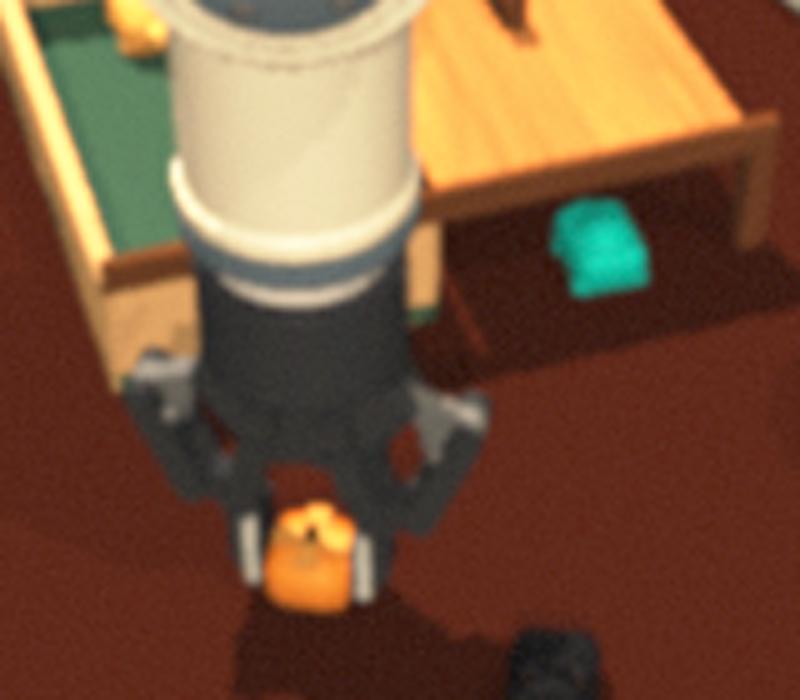

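Request:
apply_moves(motion="-1 0 0 -0.01 0;-1 0 0 -0.03 0;-1 0 0 -0.06 0;-1 0 0 -0.09 0;-1 0 0 -0.121 0;-1 0 0 -0.121 0;-1 0 0 -0.121 0")

```text
clock: 17.28
eef_pos: [455.1, -152.0, 300.9]
tcp_rot: [3.136, -0.001, 0.979]
contact_force: [-0.6, 0.2, -0.7]
opening: 0.414
```

```bash
python3 -c "
from h import *
p=ch2w([[0,28,0]])[0];print(p)
plan(p[0],p[1],300,-.058)
s=r.sense();print(s['contact_force'],s['opening'])"
```

```text
[498.12308963 144.9529172    0.        ]
t 17.28 pos [ 455.1 -152.   300.9] q1,q6 [-0.33  0.27] tilt [ 0.005 -0.002 -1.   ]
shift [ 0.2704 -0.1301  0.0006] twist -0.17 alt 0.83
[-0.55016133  0.21669844 -0.69028177] 0.41428318882071524
```

Request:
apply_moves(motion="-1 0.01 -0.005 0 -0.006;-1 0.03 -0.014 0 -0.02;-1 0.055 -0.026 0 -0.035;-1 0.083 -0.04 0 -0.055;-1 0.111 -0.053 0 -0.075;-1 0.139 -0.067 0 -0.095;-1 0.167 -0.08 0 -0.115;-1 0.195 -0.094 0 -0.135;-1 0.223 -0.107 0 -0.155;-1 0.245 -0.118 0 -0.17;-1 0.26 -0.125 0 -0.17;-1 0.268 -0.129 0 -0.17;-1 0.27 -0.13 0 -0.17;-1 0.27 -0.13 0 -0.17;-1 0.27 -0.13 0 -0.17")

```text
clock: 18.53
eef_pos: [496.9, 144.1, 297.6]
tcp_rot: [-3.14, 0.001, 1.513]
contact_force: [-0.0, -0.4, -1.2]
opening: 0.411
```

```bash
python3 -c "
from h import *
p=ch2w([[0,28,0]])[0];print(p)
plan(p[0],p[1],189.5,-.058)
s=r.sense();print(s['contact_force'],s['opening']); save('side','s14.png',(200,80,380,260),4)"
```

```text
[498.12308963 144.9529172    0.        ]
t 18.53 pos [496.9 144.1 297.6] q1,q6 [0.28 0.34] tilt [-0.001 -0.001 -1.   ]
shift [0.001  0.0013 0.1081] twist -0.0 alt 1.0
[-0.04069762 -0.36000823 -1.20982034] 0.4111683963198935
```

View pics/s14.png

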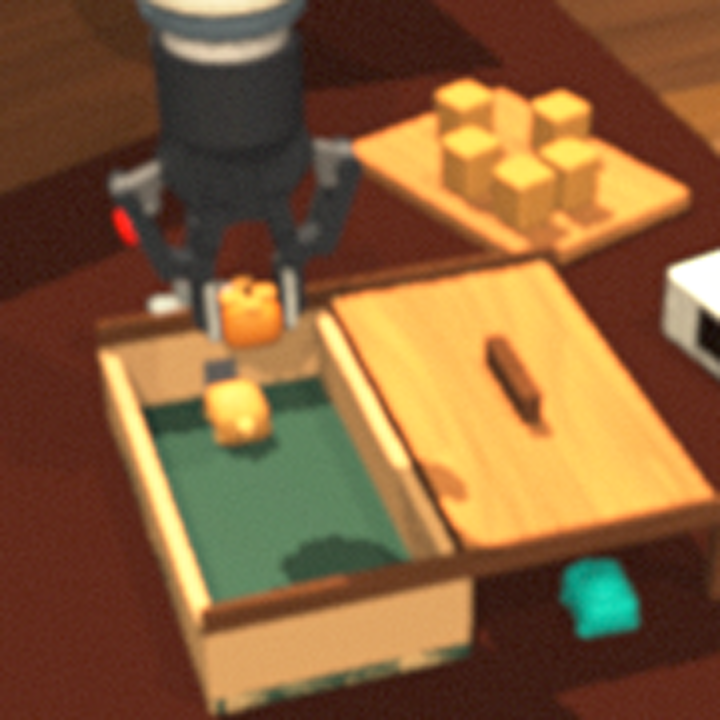

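Request:
apply_moves(motion="-1 0.001 0.001 0.02 0;-1 0.001 0.001 0.05 0;-1 0.001 0.001 0.08 0;-1 0.001 0.001 0.1 0;-1 0.001 0.001 0.107 0;-1 0.001 0.001 0.109 0;-1 0.001 0.001 0.11 0;-1 0.001 0.001 0.11 0;-1 0.001 0.001 0.11 0")

```text
clock: 19.33
eef_pos: [498.9, 145.5, 189.0]
tcp_rot: [3.14, -0.0, 1.512]
contact_force: [1.3, -0.6, -0.8]
opening: 0.417
```

Request:
apply_moves(motion="-1 0 0 0.0005 0;-1 0 0 0.0005 0;0.12 0 0 0.0005 0;0.12 0 0 0.0005 0;0.12 0 0 0.0005 0;0.12 0 0 0.0005 0;0.12 0 0 -0.02 0;0.12 0 0 -0.05 0;0.12 0 0 -0.09 0;0.12 0 0 -0.12 0;0.12 0 0 -0.12 0;0.12 0 0 -0.12 0")

```text
clock: 20.33
eef_pos: [499.0, 145.9, 310.1]
tcp_rot: [3.138, -0.001, 1.513]
contact_force: [-0.5, -0.6, -0.6]
opening: 0.561
```

```bash
python3 -c "
from h import *
f=save('top','t5.png'); rects(f); save('top','t5c.png',(380,240,490,350),6); save('side','s15.png')
plan(430,-265,300,1.088-np.pi/2);plan(430,-265,300,1.088);plan(436.5,-386,300,1.254)
for q in ('rabbit','frog'):
    for c in ('top','side'):
      for d in spotter.place_of(q,c)[:3]: print(q,c,np.round(d['point']),round(d['conf'],2))
"
```

```text
blob [236. 225.] 367 world [568.7  86.4] size [191.1  10.8] ang 1.508
blob [211. 258.] 257 world [499.1 149.8] size [33.9 36.4] ang 0.003
blob [467. 288.] 217 world [ 436.2 -385.6] size [30.2 38.7] ang 1.283
blob [411. 292.] 190 world [ 428.4 -268.4] size [31.5 29.5] ang 0.977
blob [235. 293.] 510 world [425.6  97.9] size [213.6  10.6] ang 1.511
t 20.48 pos [497.8 145.5 307.1] q1,q6 [0.28 0.34] tilt [-0.002 -0.001 -1.   ]
shift [-0.4138 -0.0439  0.0075] twist 0.1352 alt -0.8648
t 20.48 pos [497.8 145.5 307.1] q1,q6 [0.28 0.34] tilt [-0.002 -0.001 -1.   ]
shift [-0.4138 -0.0439  0.0075] twist -0.3648 alt 0.6352
t 20.48 pos [497.8 145.5 307.1] q1,q6 [0.28 0.34] tilt [-0.002 -0.001 -1.   ]
shift [-0.5342 -0.0305  0.0075] twist -0.4176 alt 0.5824
rabbit top [ 440. -387.   -1.] 0.51
rabbit side [ 434. -387.   -1.] 0.85
frog top [ 518. -239.   -5.] 0.59
frog top [ 342. -307.   -3.] 0.58
frog top [ 430. -260.   -0.] 0.54
frog side [ 433. -266.   -1.] 0.88
frog side [ 342. -308.    0.] 0.82
frog side [ 516. -239.   -3.] 0.54
```

View pics/t5c.png

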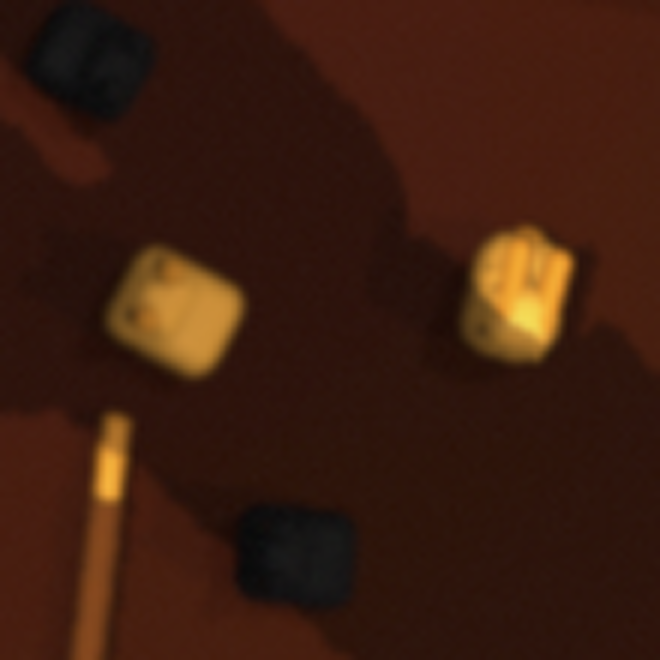

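View pics/s15.png

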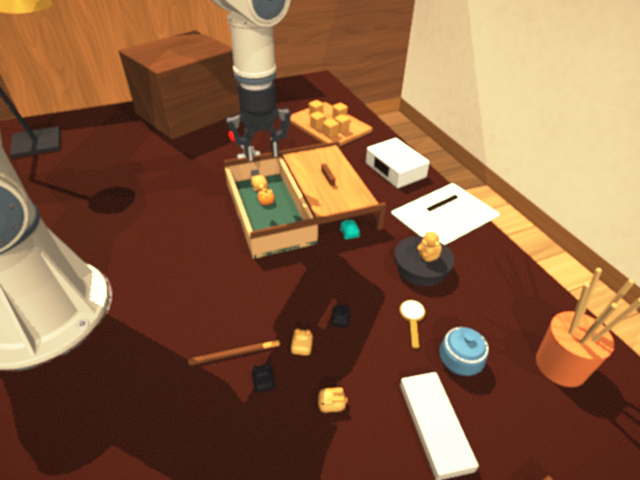

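Request:
apply_moves(motion="0.1 -0.04 -0.004 0 0.01;0.1 -0.412 -0.041 0.007 0.1352;0.1 -0.412 -0.041 0.007 0.1352;0.1 -0.412 -0.041 0.007 0.1352;0.1 -0.412 -0.041 0.007 0.1352;0.1 -0.412 -0.041 0.007 0.1352;0.1 -0.412 -0.041 0.007 0.1352;0.1 -0.412 -0.041 0.007 0.1352;0.1 -0.412 -0.041 0.007 0.1352;0.1 -0.412 -0.041 0.007 0.1352;0.1 -0.412 -0.041 0.007 0.1352;0.1 -0.412 -0.041 0.05 0.1352;0.1 -0.412 -0.041 0.05 0.1352;0.1 -0.412 -0.041 0.05 0.1352;0.1 -0.412 -0.041 0.05 0.1352;0.1 -0.412 -0.041 0.05 0.1352")

```text
clock: 22.02
eef_pos: [434.3, -262.9, 259.4]
tcp_rot: [3.14, 0.0, 1.089]
contact_force: [0.8, -0.6, -0.4]
opening: 0.549
```

```bash
python3 -c "
from h import *
f=save('side','s16.png',(220,250,380,390),5)
plan(432,-265.5,185,-0.48)
print(proj(f,[[430.5,-264.5,17]]))
"
```

```text
t 22.07 pos [ 434.3 -263.   259.6] q1,q6 [-0.55 -0.07] tilt [ 0.002 -0.001 -1.   ]
shift [-0.0033 -0.0011  0.0746] twist -0.0005 alt 0.9995
[[300.29231986 339.92346567]]
```

View pics/s16.png

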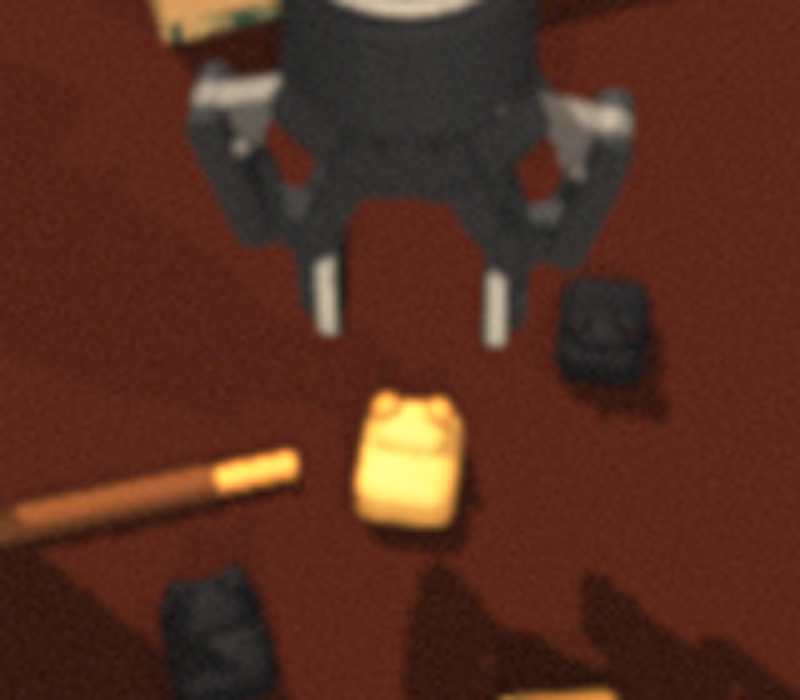

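Request:
apply_moves(motion="0.1 -0.003 -0.001 0.03 0;0.1 -0.003 -0.001 0.05 0;0.1 -0.003 -0.001 0.065 0;0.1 -0.003 -0.001 0.073 0;0.1 -0.003 -0.001 0.073 0;0.1 -0.003 -0.001 0.073 0")

```text
clock: 22.57
eef_pos: [431.8, -265.4, 185.9]
tcp_rot: [3.141, 0.0, 1.089]
contact_force: [0.2, -0.9, 0.8]
opening: 0.555
```

```bash
python3 -c "
from h import *
f=save('side','s17.png',(220,250,380,390),5)
plan(432,-265.5,183,-0.48)
print(r.sense()['contact_force'])
"
```

```text
t 22.62 pos [ 431.9 -265.6  186.3] q1,q6 [-0.55 -0.07] tilt [ 0.001 -0.001 -1.   ]
shift [0.0001 0.     0.0033] twist -0.0007 alt 0.9993
[-0.77073577 -1.13154774  0.64400351]
```

View pics/s17.png

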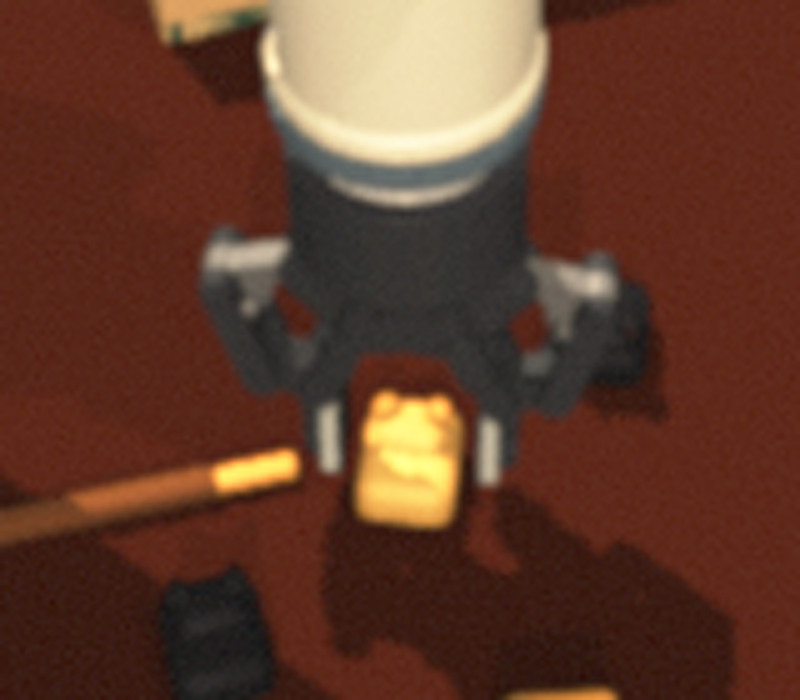

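Request:
apply_moves(motion="0.1 0 0 0.003 0;0.1 0 0 0.005 0;0.1 0 0 0.005 0;-1 0 0 0.005 0;-1 0 0 0.005 0;-1 0 0 0.005 0;-1 0 0 0.005 0;-1 0 0 0.005 0;-1 0 0 0.005 0;-1 0 0 0.005 0;-1 0 0 0.005 0", squeeze=20)

```text
clock: 23.53
eef_pos: [431.4, -265.5, 180.5]
tcp_rot: [3.141, 0.0, 1.088]
contact_force: [-0.8, 0.4, 6.2]
opening: 0.392
```

```bash
python3 -c "
from h import *
f=save('side','s18.png',(220,250,380,390),5)
s=r.sense();print(s['contact_force'],s['opening'],s['eef_pos'])
"
```

```text
[-0.24377618  0.52578457  6.68780781] 0.3935379756708856 [ 431.40710475 -265.49098812  180.47292539]
```

View pics/s18.png

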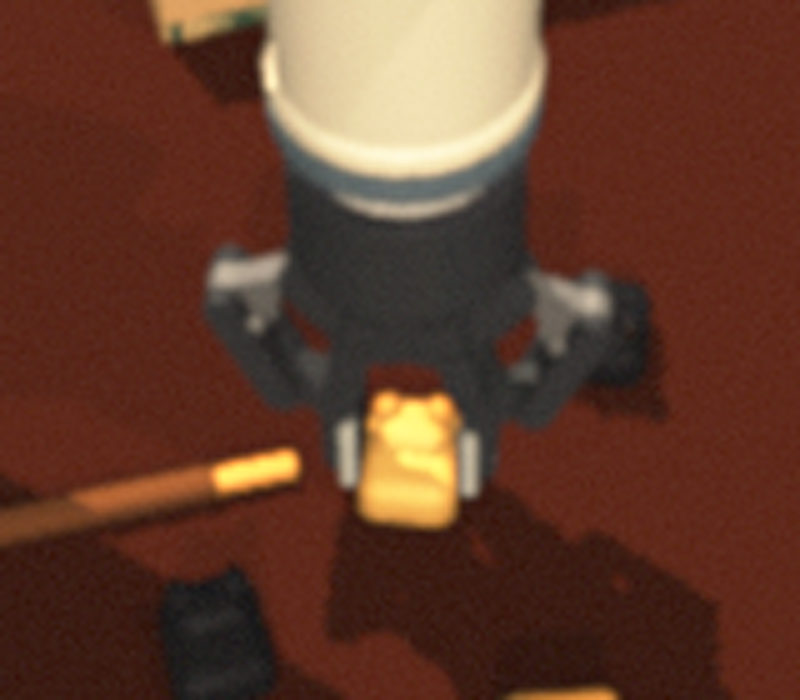

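Frog gripped (opening 33 mm). Lifting.

Request:
apply_moves(motion="-1 0 0 -0.01 0;-1 0 0 -0.03 0;-1 0 0 -0.06 0;-1 0 0 -0.09 0;-1 0 0 -0.12 0;-1 0 0 -0.12 0;-1 0 0 -0.12 0")

```text
clock: 24.17
eef_pos: [431.8, -265.7, 302.2]
tcp_rot: [3.137, 0.0, 1.088]
contact_force: [0.5, 0.4, -1.2]
opening: 0.395
```

```bash
python3 -c "
from h import *
p=ch2w([[0,-32,0]])[0];print(p)
plan(p[0],p[1],300,-.058)
s=r.sense();print(s['contact_force'],s['opening'])"
```

```text
[494.64504042  85.05380891   0.        ]
t 24.17 pos [ 431.8 -265.7  302.2] q1,q6 [-0.55 -0.07] tilt [ 0.003 -0.002 -1.   ]
shift [ 0.3399 -0.1072  0.0017] twist -0.1352 alt 0.8648
[ 0.47191349  0.36935789 -1.1878823 ] 0.3953369883308004
```

Request:
apply_moves(motion="-1 0.01 -0.003 0 -0.005;-1 0.03 -0.009 0 -0.015;-1 0.06 -0.019 0 -0.03;-1 0.09 -0.028 0 -0.045;-1 0.12 -0.038 0 -0.06;-1 0.15 -0.047 0 -0.075;-1 0.18 -0.057 0 -0.09;-1 0.21 -0.066 0 -0.105;-1 0.24 -0.076 0 -0.12;-1 0.27 -0.085 0 -0.1352;-1 0.3 -0.095 0 -0.1352;-1 0.32 -0.101 0 -0.1352;-1 0.333 -0.105 0 -0.1352;-1 0.339 -0.107 0 -0.1352;-1 0.34 -0.107 0 -0.1352;-1 0.34 -0.107 0 -0.1352;-1 0.34 -0.107 0 -0.1352")

```text
clock: 25.58
eef_pos: [494.0, 84.8, 299.6]
tcp_rot: [-3.14, 0.0, 1.513]
contact_force: [0.4, -0.1, -0.0]
opening: 0.391
```

```bash
python3 -c "
from h import *
p=ch2w([[0,-32,0]])[0]
plan(p[0],p[1],191,-.058)
s=r.sense();print(s['contact_force'],s['opening'])"
```

```text
t 25.58 pos [494.   84.8 299.6] q1,q6 [0.17 0.23] tilt [-0.001 -0.    -1.   ]
shift [0.0003 0.0008 0.1086] twist -0.0 alt 1.0
[ 0.35524225 -0.05270499 -0.04271357] 0.39115406569145456
```

Request:
apply_moves(motion="-1 0 0.001 0.02 0;-1 0 0.001 0.05 0;-1 0 0.001 0.08 0;-1 0 0.001 0.1 0;-1 0 0.001 0.105 0;-1 0 0.001 0.108 0;-1 0 0.001 0.109 0;-1 0 0.001 0.109 0;-1 0 0.001 0.109 0")

```text
clock: 26.33
eef_pos: [496.0, 85.3, 192.4]
tcp_rot: [3.14, -0.0, 1.513]
contact_force: [-0.3, -0.4, -0.1]
opening: 0.394
```

Request:
apply_moves(motion="-1 0 0 0.001 0;-1 0 0 0.0015 0;-1 0 0 0.0015 0;0.1 0 0 0.0015 0;0.1 0 0 0.0015 0;0.1 0 0 0.0015 0;0.1 0 0 0.0015 0;0.1 0 0 -0.02 0;0.1 0 0 -0.05 0;0.1 0 0 -0.09 0;0.1 0 0 -0.12 0;0.1 0 0 -0.12 0;0.1 0 0 -0.12 0")

```text
clock: 27.42
eef_pos: [496.0, 85.4, 313.0]
tcp_rot: [3.138, -0.001, 1.513]
contact_force: [-0.2, -0.3, 0.0]
opening: 0.55
```

```bash
python3 -c "
from h import *
f=save('top','t6.png'); rects(f); save('side','s19.png')
plan(436.5,-386,300,1.27)
for q in ('rabbit','owl'):
    for c in ('top','side'):
      for d in spotter.place_of(q,c)[:3]: print(q,c,np.round(d['point']),round(d['conf'],2))
"
```

```text
blob [217. 206.] 202 world [612.1 138.7] size [137.1  11.3] ang 0.205
blob [259. 226.] 260 world [566.   43.4] size [122.1  10.7] ang 1.509
blob [240. 260.] 290 world [495.  88.] size [33.7 40.4] ang 0.001
blob [468. 288.] 157 world [ 434.8 -391. ] size [20.7 39.2] ang 1.389
blob [257. 295.] 285 world [422.7  49.9] size [117.5  10.6] ang 1.511
t 27.52 pos [494.9  85.3 310.6] q1,q6 [0.17 0.23] tilt [-0.001 -0.    -1.   ]
shift [-0.4739 -0.031   0.0107] twist -0.4227 alt 0.5773
rabbit top [ 436. -386.   -2.] 0.57
rabbit side [ 436. -384.   -2.] 0.8
owl side [499. 144.  12.] 0.21
```

View pics/s19.png

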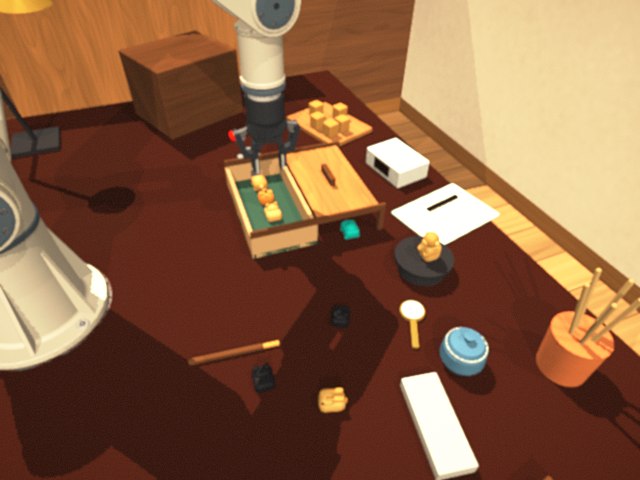

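View pics/t6.png

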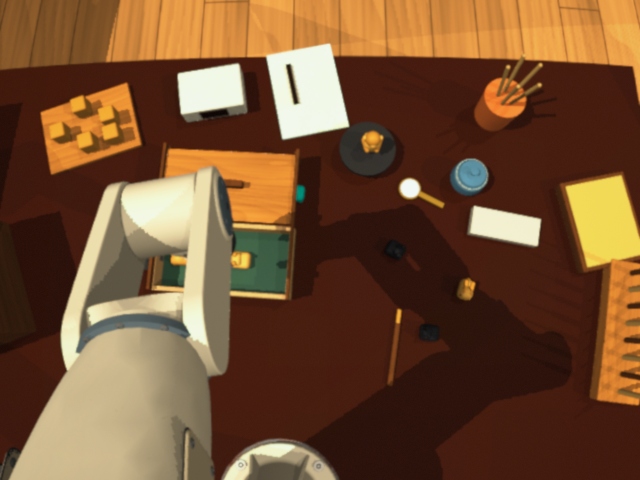

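Request:
apply_moves(motion="0.4 -0.04 -0.003 0 -0.03;0.4 -0.474 -0.031 0.01 -0.42;0.4 -0.474 -0.031 0.01 -0.42;0.4 -0.474 -0.031 0.01 -0.42;0.4 -0.474 -0.031 0.01 -0.42;0.4 -0.474 -0.031 0.01 -0.42;0.4 -0.474 -0.031 0.01 -0.42;0.4 -0.474 -0.031 0.01 -0.42;0.4 -0.474 -0.031 0.01 -0.42;0.4 -0.474 -0.031 0.01 -0.42;0.4 -0.474 -0.031 0.01 -0.42;0.4 -0.474 -0.031 0.01 -0.42;0.4 -0.474 -0.031 0.01 -0.42;0.4 -0.474 -0.031 0.01 -0.42;0.4 -0.474 -0.031 0.05 -0.42;0.4 -0.474 -0.031 0.05 -0.42;0.4 -0.474 -0.031 0.05 -0.42;0.4 -0.474 -0.031 0.05 -0.42")

```text
clock: 29.22
eef_pos: [437.2, -385.4, 261.3]
tcp_rot: [3.141, -0.001, 2.833]
contact_force: [0.4, 0.8, 0.8]
opening: 0.698
```

```bash
python3 -c "
from h import *
f=save('side','s20.png',(240,290,420,430),4.4); save('top','t7.png',(380,200,540,340),5)
plan(436.5,-385.5,180,1.26)
for q in ('rabbit',):
    for c in ('top','side'):
      for d in spotter.place_of(q,c)[:3]: print(q,c,np.round(d['point']),round(d['conf'],2))
"
```

```text
t 29.32 pos [ 437.6 -385.8  262.5] q1,q6 [-0.73 -1.99] tilt [ 0.001 -0.001 -1.   ]
shift [0.0013 0.     0.0825] twist 0.0007 alt -0.9993
rabbit top [ 436. -386.   -2.] 0.69
rabbit side [ 434. -387.    1.] 0.61
rabbit side [ 299. -232.   -2.] 0.39
```

View pics/s20.png

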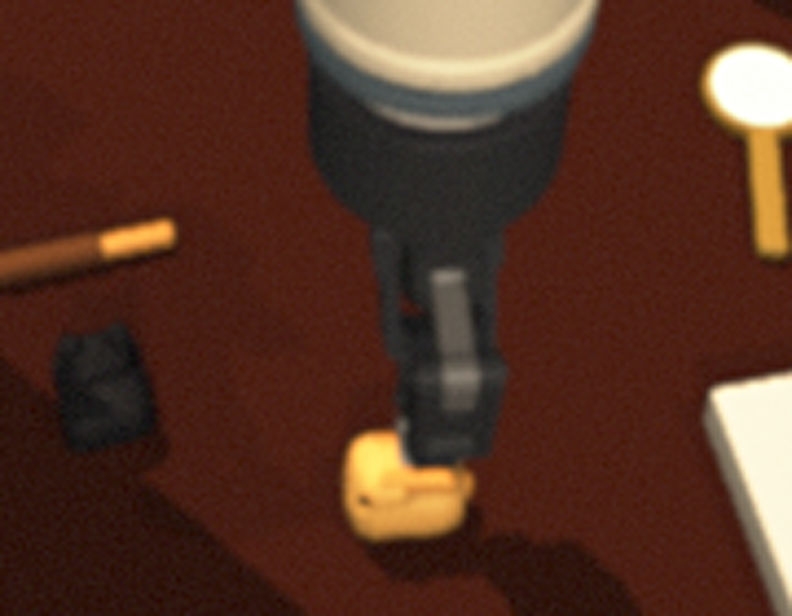

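Request:
apply_moves(motion="0.4 0.001 0 0.03 0;0.4 0.001 0 0.06 0;0.4 0.001 0 0.075 0;0.4 0.001 0 0.0825 0;0.4 0.001 0 0.0825 0;0.4 0.001 0 0.0825 0;-1 0.001 0 0.0825 0;-1 0.001 0 0.0825 0;-1 0.001 0 0.0825 0;-1 0.001 0 0.0825 0;-1 0.001 0 0.0825 0;-1 0.001 0 0.0825 0;-1 0.001 0 0.0825 0;-1 0.001 0 0.0825 0;-1 0.001 0 0.0825 0", squeeze=20)

```text
clock: 30.67
eef_pos: [436.5, -386.2, 180.0]
tcp_rot: [-3.141, 0.002, 2.832]
contact_force: [-0.0, -0.0, 7.1]
opening: 0.348
```

```bash
python3 -c "
from h import *
f=save('side','s21.png',(240,290,420,430),4.4); save('top','t7.png',(400,220,540,340),5.5)
s=r.sense();print(s['contact_force'],s['opening'],s['eef_pos'])
"
```

```text
[-0.56883597  0.84203612  7.1314978 ] 0.3460554036788578 [ 436.50896255 -386.21860519  180.04521148]
```

View pics/s21.png

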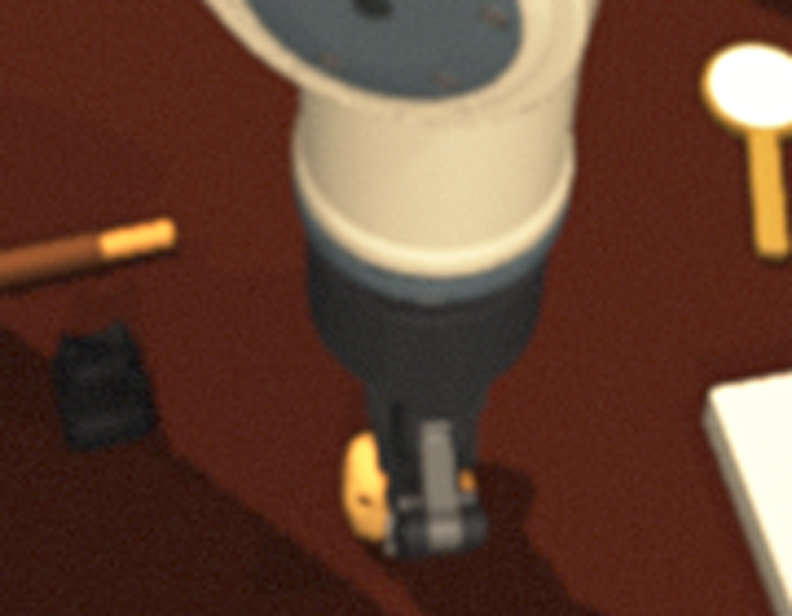

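View pics/t7.png

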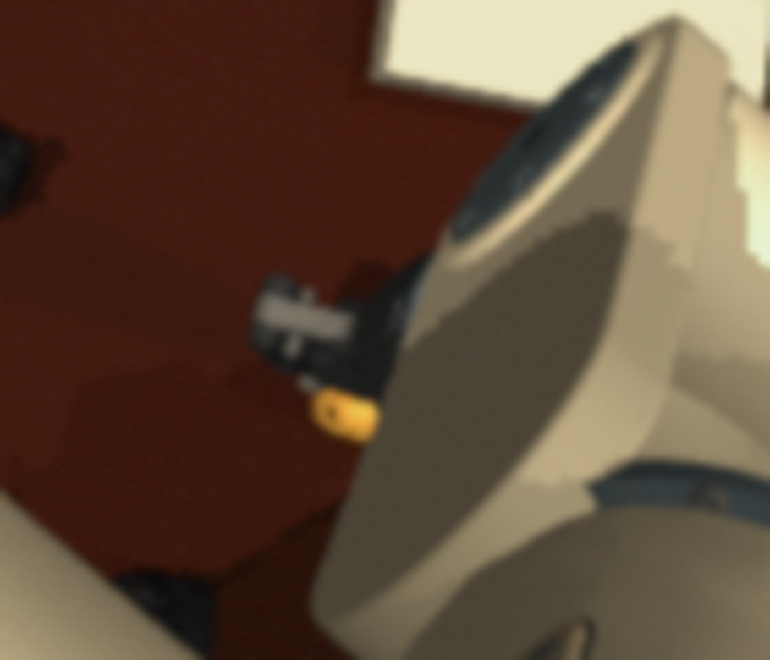

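Request:
apply_moves(motion="-1 0 0 -0.01 0;-1 0 0 -0.03 0;-1 0 0 -0.06 0;-1 0 0 -0.09 0;-1 0 0 -0.12 0;-1 0 0 -0.12 0;-1 0 0 -0.12 0")

```text
clock: 31.35
eef_pos: [436.5, -386.2, 301.4]
tcp_rot: [-3.14, 0.004, 2.832]
contact_force: [-0.5, -0.7, -1.0]
opening: 0.347
```

```bash
python3 -c "
from h import *
p=ch2w([[0,-92,0]])[0];print(p)
plan(p[0],p[1],300,-.058)
s=r.sense();print(s['contact_force'],s['opening']);save('side','s22.png',(240,250,420,390),4.4)"
```

```text
[491.16699121  25.15470062   0.        ]
t 31.35 pos [ 436.5 -386.2  301.4] q1,q6 [-0.73 -1.99] tilt [ 0.003 -0.003 -1.   ]
shift [7.310e-02 4.085e-01 3.000e-04] twist 0.42 alt -0.58
[-0.52551243 -0.71611335 -1.04452015] 0.3474138263398308
```

View pics/s22.png

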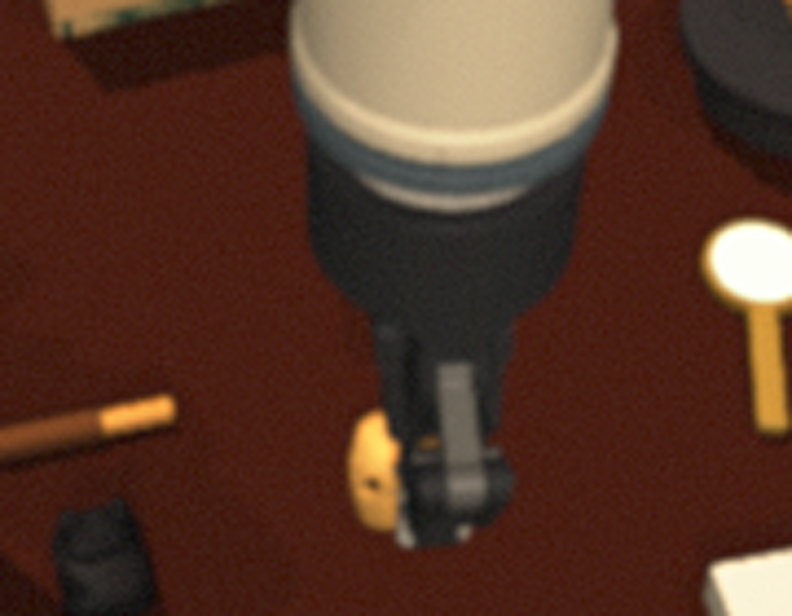

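Request:
apply_moves(motion="-1 0.002 0.01 0 0.01;-1 0.005 0.03 0 0.035;-1 0.011 0.06 0 0.065;-1 0.016 0.09 0 0.1;-1 0.021 0.12 0 0.13;-1 0.027 0.15 0 0.165;-1 0.032 0.18 0 0.2;-1 0.038 0.21 0 0.235;-1 0.043 0.24 0 0.27;-1 0.048 0.27 0 0.305;-1 0.054 0.3 0 0.34;-1 0.059 0.33 0 0.375;-1 0.064 0.36 0 0.41;-1 0.069 0.385 0 0.42;-1 0.072 0.4 0 0.42;-1 0.073 0.408 0 0.42;-1 0.073 0.4085 0 0.42;-1 0.073 0.4085 0 0.42;-1 0.073 0.4085 0 0.42")

```text
clock: 32.98
eef_pos: [490.6, 24.8, 298.3]
tcp_rot: [-3.141, 0.0, 1.513]
contact_force: [0.4, -0.8, -0.7]
opening: 0.348
```

```bash
python3 -c "
from h import *
p=ch2w([[0,-92,0]])[0]
plan(p[0],p[1],190.5,-.058)
s=r.sense();print(s['contact_force'],s['opening']);save('side','s23.png',(200,120,380,260),4.4)"
```

```text
t 32.98 pos [490.6  24.8 298.3] q1,q6 [0.05 0.11] tilt [-0.001 -0.    -1.   ]
shift [0.0004 0.0007 0.1078] twist -0.0001 alt 0.9999
[ 0.36136553 -0.77717273 -0.67051582] 0.34795968608967365
```

View pics/s23.png

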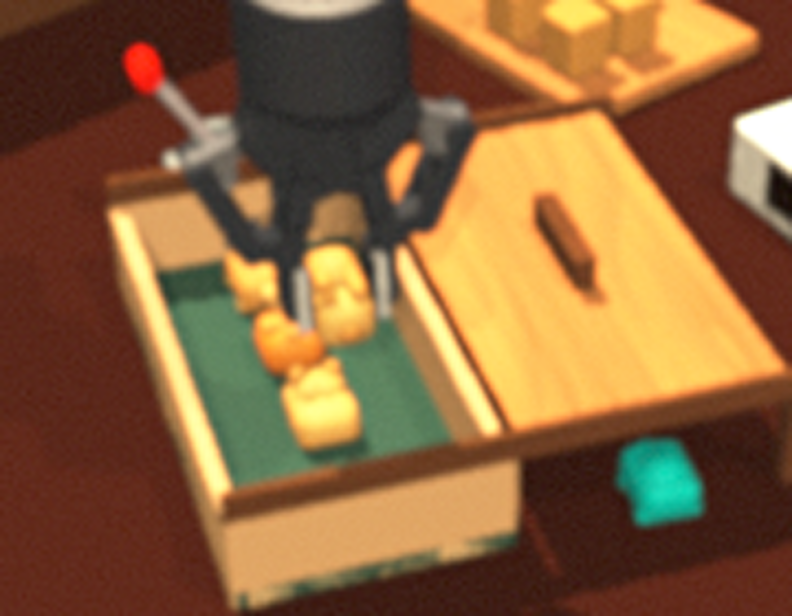

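Request:
apply_moves(motion="-1 0 0.001 0.02 0;-1 0 0.001 0.05 0;-1 0 0.001 0.08 0;-1 0 0.001 0.1 0;-1 0 0.001 0.105 0;-1 0 0.001 0.108 0;-1 0 0.001 0.109 0;-1 0 0.001 0.109 0;-1 0 0.001 0.109 0")

```text
clock: 33.78
eef_pos: [492.4, 25.2, 190.8]
tcp_rot: [3.14, -0.0, 1.512]
contact_force: [-0.1, 0.3, -0.8]
opening: 0.348
```

Request:
apply_moves(motion="-1 0 0 0.0007 0;-1 0 0 0.0007 0;0 0 0 0.0007 0;0 0 0 0.0007 0;0 0 0 0.0007 0;0 0 0 0.0007 0;0 0 0 -0.02 0;0 0 0 -0.05 0;0 0 0 -0.09 0;0 0 0 -0.12 0;0 0 0 -0.12 0;0 0 0 -0.12 0")

```text
clock: 34.78
eef_pos: [492.4, 25.6, 311.5]
tcp_rot: [3.138, -0.0, 1.513]
contact_force: [0.1, 0.5, -0.2]
opening: 0.5
```

```bash
python3 -c "
from h import *
p=ch2w([[150,0,0]])[0]; print(p)
plan(p[0],p[1],320,-.058)
s=r.sense();print(s['contact_force'],s['opening']);save('side','s24.png',(200,120,380,260),4.4)
for c in ('top','side'):
  for q in ('rabbit','tortoise','owl','persimmon','frog','cover_grip','chest'):
    for d in spotter.place_of(q,c)[:3]: print(q,c,np.round(d['point']),w2ch(d['point']).round(),round(d['conf'],2))
"
```

```text
[646.24777072 108.30487698   0.        ]
t 34.78 pos [492.4  25.6 311.5] q1,q6 [0.05 0.11] tilt [ 0.004  0.    -1.   ]
shift [ 0.0915  0.1488 -0.0079] twist 0.0 alt -1.0
[ 0.13622269  0.47187669 -0.15981105] 0.49998333066327083
rabbit top [ 436. -389.   -4.] [[ -31. -509.   -4.]] 0.64
tortoise top [644. -27.  -3.] [[ 155. -135.   -3.]] 0.59
tortoise top [491. 142.  11.] [[-7. 25. 11.]] 0.57
tortoise top [503. 211.  10.] [[ 1. 95. 10.]] 0.53
persimmon top [496. 142.  11.] [[-2. 25. 11.]] 0.84
frog top [ 344. -307.   -3.] [[-127. -432.   -3.]] 0.74
frog top [495.  88.   9.] [[  0. -29.   9.]] 0.7
frog top [ 518. -239.   -3.] [[  42. -354.   -3.]] 0.62
cover_grip top [643. 105.  76.] [[147.  -3.  76.]] 0.66
chest top [495. 122.  -0.] [[-2.  5. -0.]] 0.67
rabbit side [489.  24.   7.] [[ -2. -93.   7.]] 0.46
tortoise side [642. -26.  -1.] [[ 153. -134.   -1.]] 0.83
tortoise side [501. 211.  12.] [[-1. 94. 12.]] 0.56
owl side [ 301. -232.   -0.] [[-175. -359.   -0.]] 0.46
owl side [ 668. -397.    2.] [[ 201. -503.    2.]] 0.29
persimmon side [499. 144.  14.] [[ 1. 27. 14.]] 0.46
persimmon side [501.  85.  10.] [[  6. -31.  10.]] 0.35
frog side [ 342. -310.   -1.] [[-130. -435.   -1.]] 0.97
frog side [501.  86.  10.] [[  6. -31.  10.]] 0.72
frog side [ 515. -239.   -4.] [[  39. -355.   -4.]] 0.67
cover_grip side [648. 108.  72.] [[152.  -0.  72.]] 0.88
chest side [497. 122.   1.] [[0. 5. 1.]] 0.93
chest side [ 672. -397.   -2.] [[ 205. -503.   -2.]] 0.69
```

View pics/s24.png

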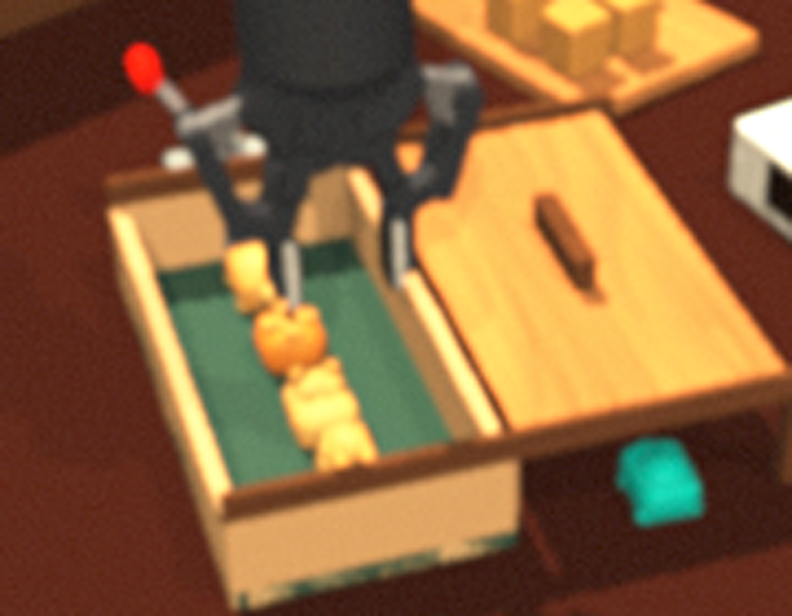

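Request:
apply_moves(motion="0.4 0.03 0.048 -0.008 0;0.4 0.0915 0.149 -0.008 0;0.4 0.0915 0.149 -0.008 0;0.4 0.0915 0.149 -0.008 0;0.4 0.0915 0.149 -0.008 0;0.4 0.0915 0.149 -0.008 0;0.4 0.0915 0.149 -0.008 0;0.4 0.0915 0.149 -0.008 0;0.4 0.0915 0.149 -0.008 0")

```text
clock: 36.28
eef_pos: [644.6, 107.5, 317.6]
tcp_rot: [-3.14, 0.0, 1.512]
contact_force: [0.9, 0.1, 0.6]
opening: 0.702
```

```bash
python3 -c "
from h import *
plan(646.5,108,243,-.058)
f=save('top','t8.png');rects(f);save('side','s25.png')
"
```

```text
t 36.28 pos [644.6 107.5 317.6] q1,q6 [0.16 0.22] tilt [-0.001 -0.    -1.   ]
shift [0.0007 0.0019 0.0746] twist -0.0002 alt 0.9998
blob [249. 226.] 429 world [567.9  74.2] size [184.2  11.1] ang 1.508
blob [174. 278.] 224 world [454.  227.5] size [  7.2 154. ] ang 1.564
blob [211. 258.] 263 world [499.1 149.8] size [33.9 36.5] ang 0.003
blob [240. 260.] 298 world [495.  87.] size [33.8 38.6] ang 0.002
blob [266. 261.] 250 world [492.9  31.1] size [29.4 40. ] ang 0.002
blob [243. 294.] 440 world [424.5  79.8] size [181.1  10.7] ang 1.51
```

View pics/t8.png

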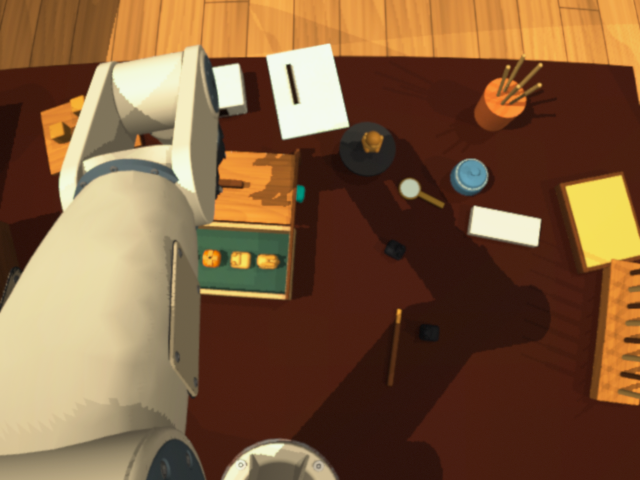

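View pics/s25.png

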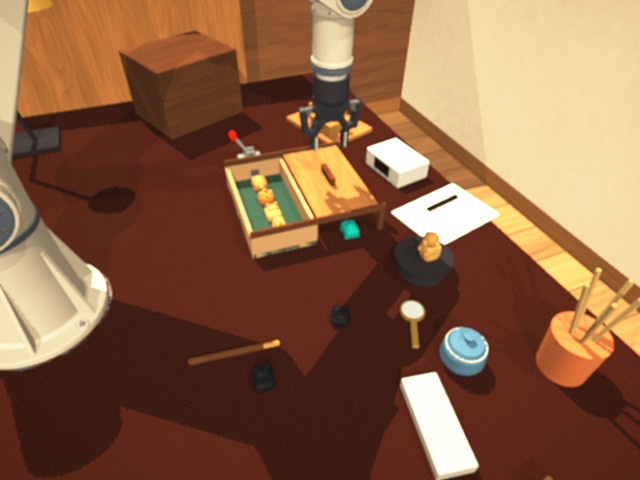

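Request:
apply_moves(motion="0.4 0.001 0.002 0.03 0;0.4 0.001 0.002 0.06 0;0.4 0.001 0.002 0.074 0;0.4 0.001 0.002 0.0745 0;0.4 0.001 0.002 0.0745 0;-1 0.001 0.002 0.0745 0;-1 0.001 0.002 0.0745 0;-1 0.001 0.002 0.0745 0;-1 0.001 0.002 0.0745 0;-1 0.001 0.002 0.0745 0;-1 0.001 0.002 0.0745 0;-1 0.001 0.002 0.0745 0;-1 0.001 0.002 0.0745 0", squeeze=40)

```text
clock: 37.47
eef_pos: [646.4, 109.3, 244.4]
tcp_rot: [-3.138, 0.0, 1.513]
contact_force: [-11.8, 0.6, 12.6]
opening: 0.154
```

```bash
python3 -c "
from h import *
plan(496.5,117,243,-.058)
s=r.sense();print(s['contact_force'],s['opening'])
"
```

```text
t 37.47 pos [646.4 109.3 244.4] q1,q6 [0.17 0.22] tilt [-0.004  0.    -1.   ]
shift [-0.001  -0.1501  0.002 ] twist -0.0001 alt 0.9999
[-11.75088712   0.60618277  12.63538937] 0.15403343571608494
```

Request:
apply_moves(motion="-1 0 -0.005 -0.0015 0;-1 0 -0.02 -0.0015 0;-1 0 -0.04 -0.0015 0;-1 0 -0.06 -0.0015 0;-1 0 -0.08 -0.0015 0;-1 0 -0.1 -0.0015 0;-1 0 -0.12 -0.0015 0;-1 0 -0.135 -0.0015 0;-1 0 -0.143 -0.0015 0;-1 0 -0.147 -0.0015 0;-1 0 -0.147 -0.0015 0;-1 0 -0.147 -0.0015 0")

```text
clock: 38.47
eef_pos: [500.3, 118.1, 244.5]
tcp_rot: [-3.141, -0.001, 1.513]
contact_force: [-0.4, 5.4, -7.9]
opening: 0.15
```

Request:
apply_moves(motion="-1 0 -0.001 0 0;-1 0 -0.002 0 0;-1 0 -0.003 0 0;-1 0 -0.003 0 0;-1 0 -0.003 0 0")

```text
clock: 38.88
eef_pos: [498.0, 118.2, 244.5]
tcp_rot: [3.141, -0.001, 1.512]
contact_force: [1.5, 5.5, -10.7]
opening: 0.15
```

Request:
apply_moves(motion="-1 0 -0.001 0 0;-1 0 -0.002 0 0;-1 0 -0.003 0 0;-1 0 -0.003 0 0;-1 0 -0.003 0 0")

```text
clock: 39.3
eef_pos: [495.6, 118.3, 244.5]
tcp_rot: [3.14, -0.001, 1.512]
contact_force: [4.2, 4.6, -15.1]
opening: 0.151
```

Request:
apply_moves(motion="-1 0 -0.001 0.001 0;-1 0 -0.002 0.0015 0;-1 0 -0.002 0.0015 0;-1 0 -0.002 0.0015 0")

```text
clock: 39.63
eef_pos: [494.9, 118.4, 244.4]
tcp_rot: [3.136, -0.001, 1.513]
contact_force: [7.1, 1.4, -1.3]
opening: 0.151
```

```bash
python3 -c "
from h import *
save('side','s26.png',(200,110,380,260),4.2)
s=r.sense();print(s['contact_force'],s['opening'],s['eef_pos'])
"
```

```text
[ 6.71792707  1.71988675 -1.09132895] 0.14907733044093846 [494.87014766 118.34361065 244.42234859]
```

View pics/s26.png

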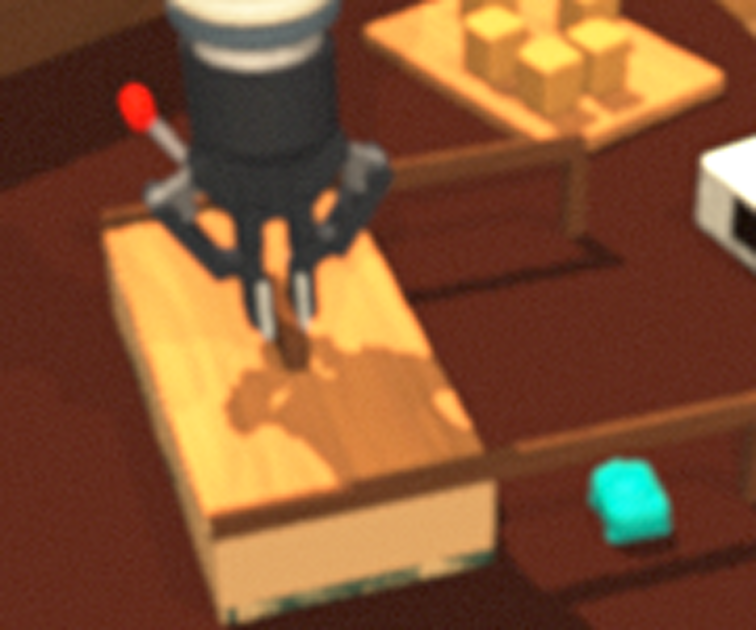

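Request:
apply_moves(motion="-0.2 0 0 0 0;-0.2 0 0 0 0;-0.2 0 0 0 0;-0.2 0 0 0 0;-0.2 0 0 -0.03 0;-0.2 0 0 -0.07 0;-0.2 0 0 -0.1 0;-0.2 0 0 -0.1 0;-0.2 0 0 -0.1 0", squeeze=30)

```text
clock: 40.43
eef_pos: [493.6, 118.2, 345.0]
tcp_rot: [3.138, -0.001, 1.513]
contact_force: [-1.4, 0.5, -0.1]
opening: 0.401
```

```bash
cat >> h.py <<'E'
def knob():
    fs=[grab_frame("top"),grab_frame("side")]; Ps=[];ns=[]
    for f in fs:
        h=cv2.cvtColor(f["img"],cv2.COLOR_RGB2HSV)
        m=(((h[:,:,0]<5)|(h[:,:,0]>175))&(h[:,:,1]>190)&(h[:,:,2]>120)).astype(np.uint8)
        nn,l,st,ce=cv2.connectedComponentsWithStats(m); 
        if nn<2: print("no red"); return
        k=1+np.argmax(st[1:,4]); print("red",ce[k].round(1),st[k,4])
        Ps.append(np.c_[np.array(f["R"]),f["t"]]); ns.append(cv2.undistortPoints(ce[k].reshape(1,1,2),K(f),np.array(f["dist_coeffs"],float)).reshape(2,1))
    X=cv2.triangulatePoints(Ps[0],Ps[1],ns[0],ns[1]); X=(X[:3]/X[3]).ravel(); print("knob",X.round(1),"chest",w2ch(X).round(1)); return X
E
python3 - <<'E'
from h import *
knob()
for q in ("vent_knob","vent_pivot","cover_grip"):
    for c in ('top','side'):
      for d in spotter.place_of(q,c)[:2]: print(q,c,np.round(d['point']),w2ch(d['point']).round(),round(d['conf'],2))
save('side','s27.png',(200,110,380,260),4.2); save('top','t9.png',(100,140,310,310),3.6)
print(r.sense()["eef_pos"])
E
```

```text
red [118.4 267.3] 127
red [232.1 134.9] 83
knob [470.8 308.8 111.1] chest [[-36.7 189.9 111.1]]
vent_knob top [466. 305. 110.] [[-41. 186. 110.]] 0.55
vent_knob side [472. 308. 109.] [[-36. 189. 109.]] 0.4
vent_pivot top [512. 304.  48.] [[  5. 188.  48.]] 0.63
vent_pivot side [506. 306.  54.] [[ -1. 189.  54.]] 0.41
cover_grip top [494. 117.  72.] [[-2. -0. 72.]] 0.91
cover_grip side [497. 119.  71.] [[ 1.  2. 71.]] 0.76
[493.11701935 118.06694127 342.66471225]
```

View pics/s27.png

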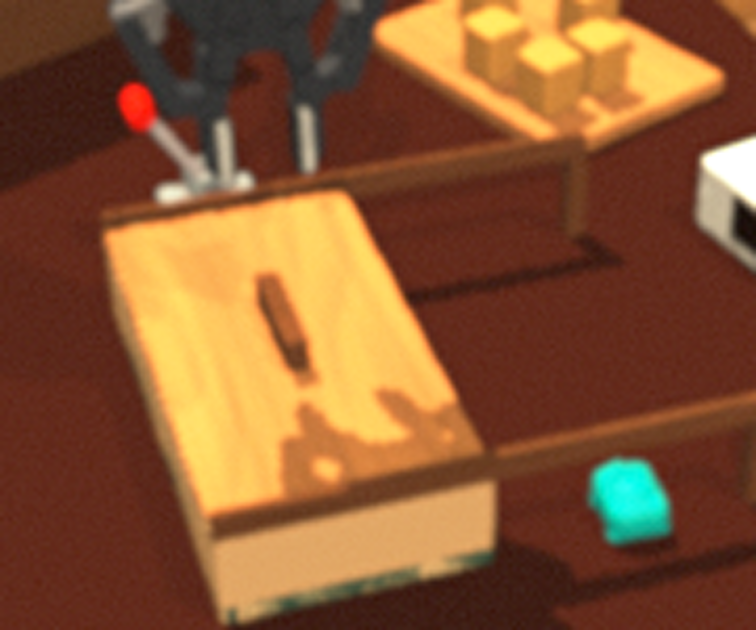

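View pics/t9.png

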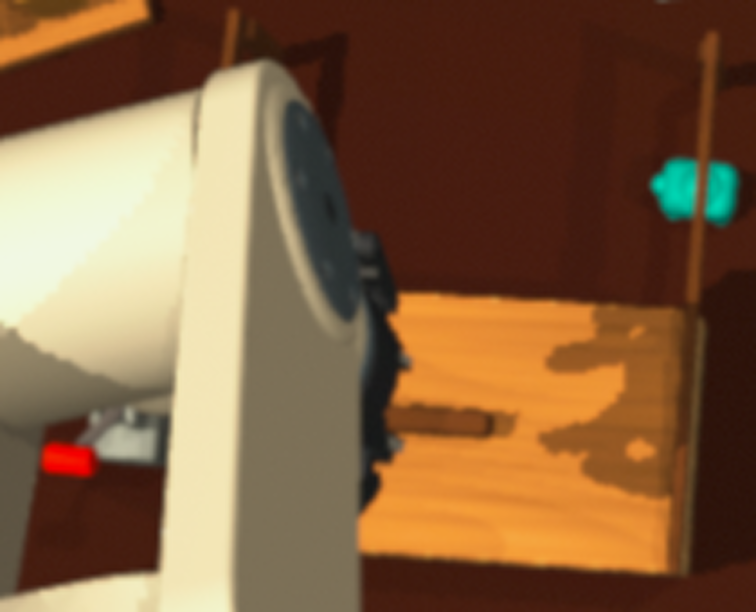

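```bash
python3 -c "
from h import *
plan(470.5,308,320,1.513)"
```

```text
t 40.93 pos [493.1 118.1 342.7] q1,q6 [0.23 0.29] tilt [-0.001 -0.    -1.   ]
shift [ 0.1883 -0.0336  0.0226] twist 0.5 alt -0.5
```

Request:
apply_moves(motion="0.3 0.03 -0.005 0 -0.03;0.3 0.188 -0.034 0.022 -0.4999;0.3 0.188 -0.034 0.022 -0.4999;0.3 0.188 -0.034 0.022 -0.4999;0.3 0.188 -0.034 0.022 -0.4999;0.3 0.188 -0.034 0.022 -0.4999;0.3 0.188 -0.034 0.022 -0.4999;0.3 0.188 -0.034 0.022 -0.4999;0.3 0.188 -0.034 0.022 -0.4999;0.3 0.188 -0.034 0.022 -0.4999;0.3 0.188 -0.034 0.022 -0.4999;0.3 0.188 -0.034 0.022 -0.4999;0.3 0.188 -0.034 0.022 -0.4999;0.3 0.188 -0.034 0.022 -0.4999;0.3 0.188 -0.034 0.022 -0.4999;0.3 0.188 -0.034 0.022 -0.4999;0.3 0.188 -0.034 0.022 -0.4999", squeeze=20)

```text
clock: 42.35
eef_pos: [470.2, 307.7, 321.1]
tcp_rot: [-3.142, -0.0, 3.081]
contact_force: [-0.9, -0.4, 0.8]
opening: 0.656
```

```bash
python3 -c "
from h import *
plan(470.5,308,265,1.513)
save('side','s28.png',(180,60,340,200),5)
"
```

```text
t 42.35 pos [470.2 307.7 321.1] q1,q6 [ 0.58 -0.93] tilt [-0. -0. -1.]
shift [-0.0003  0.0003  0.0561] twist -0.0009 alt 0.9991
```

View pics/s28.png

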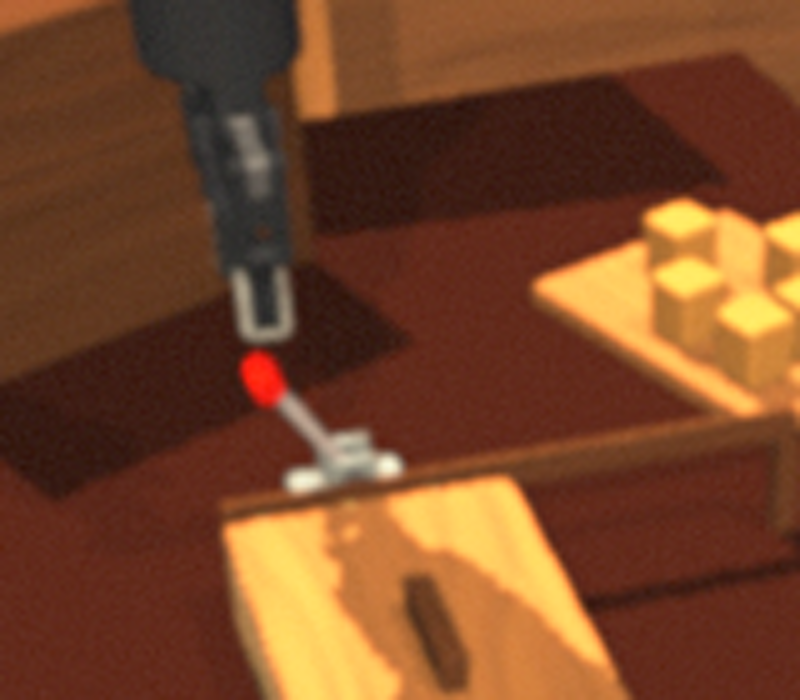

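Aligned over the knob. Descend and close on the crossbar ends.

Request:
apply_moves(motion="0.3 0 0 0.025 0;0.3 0 0 0.045 0;0.3 0 0 0.055 0;0.3 0 0 0.055 0;0.3 0 0 0.055 0;-1 0 0 0.055 0;-1 0 0 0.055 0;-1 0 0 0.055 0;-1 0 0 0.055 0;-1 0 0 0.055 0;-1 0 0 0.055 0;-1 0 0 0.055 0;-1 0 0 0.055 0", squeeze=20)

```text
clock: 43.48
eef_pos: [469.7, 306.7, 267.0]
tcp_rot: [-3.139, -0.001, 3.084]
contact_force: [-4.4, -8.1, 5.5]
opening: 0.302
```

```bash
python3 -c "
from h import *
save('side','s29.png',(180,60,340,200),5)
s=r.sense();print(s['contact_force'],s['opening'],s['eef_pos'])
plan(508.5,305.5,275,1.513)
"
```

```text
[-2.52658567 -8.59974792  6.32421114] 0.2980065037510332 [469.66776673 306.7101886  266.95513631]
t 43.53 pos [469.7 306.7 267. ] q1,q6 [ 0.58 -0.94] tilt [-0.001 -0.002 -1.   ]
shift [-0.0388  0.001  -0.0081] twist -0.0001 alt 0.9999
```

View pics/s29.png

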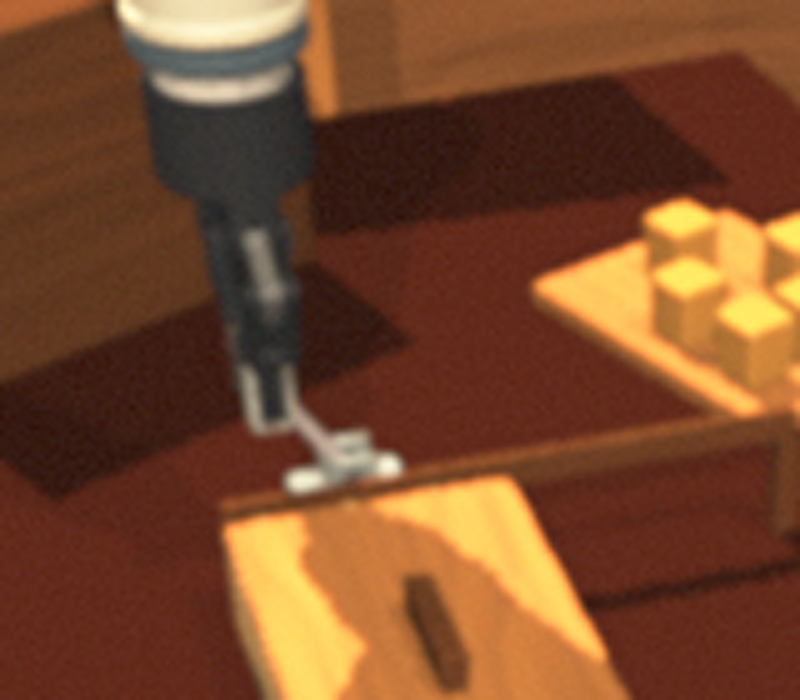

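Request:
apply_moves(motion="-1 -0.004 0 -0.002 0;-1 -0.01 0 -0.005 0;-1 -0.016 -0.0005 -0.0075 0;-1 -0.022 -0.0005 -0.009 0;-1 -0.028 -0.001 -0.01 0;-1 -0.034 -0.001 -0.0108 0;-1 -0.0385 -0.001 -0.011 0;-1 -0.0385 -0.001 -0.011 0;-1 -0.0385 -0.001 -0.011 0;-1 -0.0385 -0.001 -0.011 0")

```text
clock: 44.37
eef_pos: [508.6, 304.0, 277.7]
tcp_rot: [-3.141, 0.0, 3.083]
contact_force: [-1.9, -5.2, 1.6]
opening: 0.304
```

```bash
python3 -c "
from h import *
save('side','s30.png',(180,60,340,200),5)
s=r.sense();print(s['contact_force'],s['opening'],s['eef_pos'])
"
```

```text
[-0.57339292 -5.03327848  3.20313221] 0.2943619729681538 [508.55567004 303.96984355 277.66646788]
```

View pics/s30.png

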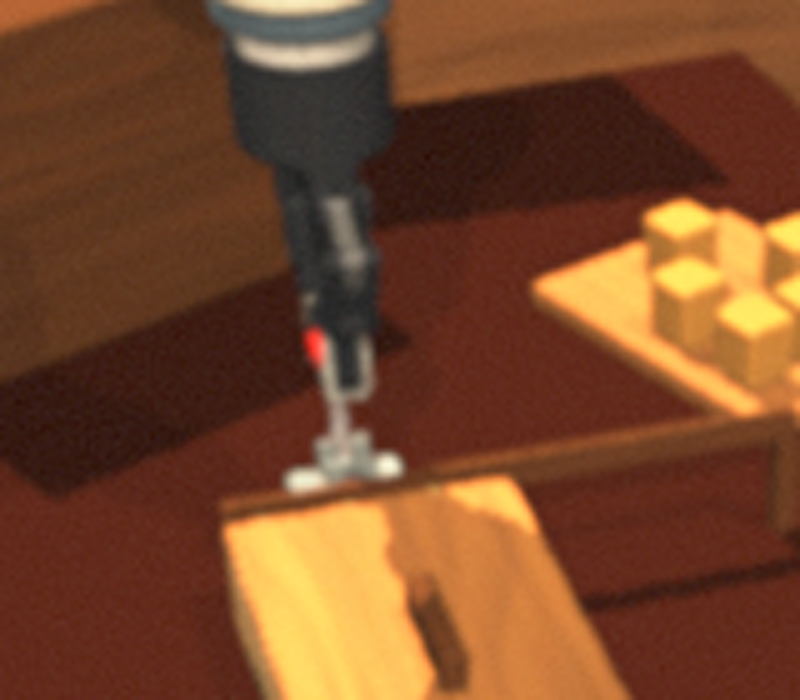

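Request:
apply_moves(motion="0.3 0 0 0 0;0.3 0 0 0 0;0.3 0 0 0 0;0.3 0 0 0 0;0.3 0 0 -0.03 0;0.3 0 0 -0.06 0;0.3 0 0 -0.09 0;0.3 0 0 -0.09 0;0.3 0 0 -0.09 0")

```text
clock: 45.17
eef_pos: [509.0, 304.9, 369.2]
tcp_rot: [3.139, 0.004, 3.083]
contact_force: [0.1, 0.5, -1.3]
opening: 0.647
```

```bash
python3 -c "
from h import *
save('side','s31.png',(180,60,340,200),5)
s=r.sense();print(s['contact_force'],s['opening'],s['eef_pos'])
f=grab_frame('side'); h=cv2.cvtColor(f['img'],cv2.COLOR_RGB2HSV)
m=(((h[:,:,0]<5)|(h[:,:,0]>175))&(h[:,:,1]>190)&(h[:,:,2]>120)).astype(np.uint8)
nn,l,st,ce=cv2.connectedComponentsWithStats(m); print(st[1:,4],ce[1:])
print('upright knob px for pivot 508.5,305.5', proj(f,[[508.5,305.5,122],[508.5-37.6,308.8,111],[508.5-8,306,121.5],[508.5,305.5,52]]))
"
```

```text
[-0.98870427 -0.60153054 -0.2001591 ] 0.650381633876259 [508.49020716 304.591868   367.57574932]
[83] [[245.1686747  129.06024096]]
upright knob px for pivot 508.5,305.5 [[245.97454363 128.93143974]
 [231.52831058 135.0135325 ]
 [242.85367738 129.60327534]
 [248.52633101 152.99021917]]
```

View pics/s31.png

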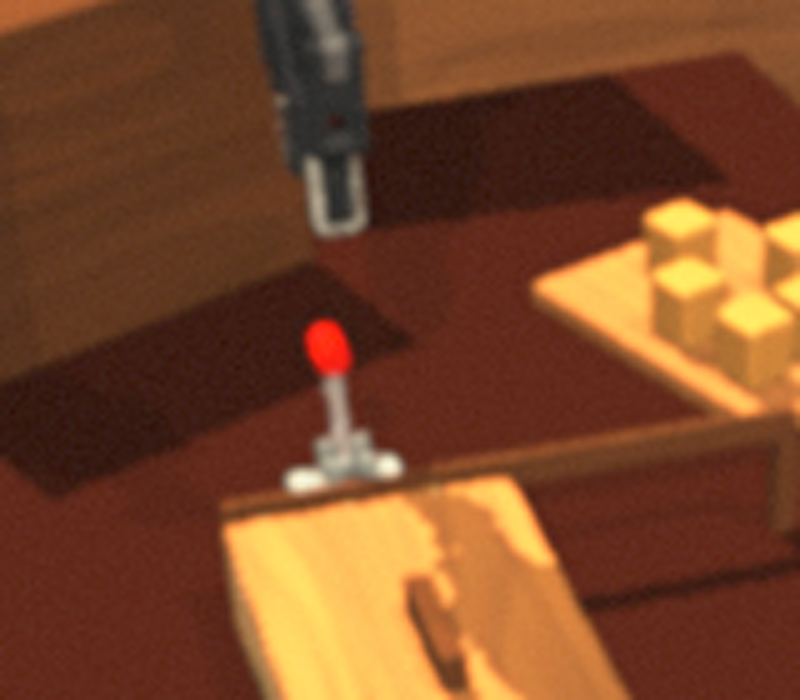

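Request:
apply_moves(motion="0.3 0 0 -0.04 0;0.3 0.05 -0.4 -0.05 0;0.3 0.05 -0.4 -0.05 0;0.3 0.05 -0.4 -0.05 0;0.3 0.05 -0.4 -0.05 0;0.3 0.05 -0.4 -0.05 0;0.3 0.05 -0.4 -0.05 0;0.3 0.05 -0.4 -0.05 0;0.3 0.05 -0.4 -0.05 0;0.3 0.05 -0.4 -0.05 0;0.3 0.05 -0.4 -0.05 0;0.3 0.05 -0.4 -0.05 0;0.3 0.05 -0.4 -0.05 0;0.3 0.05 -0.4 -0.05 0;0.3 0.05 -0.4 -0.05 0;0.3 0.05 -0.4 -0.05 0")

```text
clock: 46.6
eef_pos: [435.5, -90.8, 416.8]
tcp_rot: [3.141, -0.001, 3.085]
contact_force: [-0.4, -0.2, -0.2]
opening: 0.653
```

Run:
```python
from h import *
knob()
for q in ("vent_knob","vent_pivot","cover_grip"):
    for c in ('top','side'):
      for d in spotter.place_of(q,c)[:2]: print(q,c,np.round(d['point']),w2ch(d['point']).round(),round(d['conf'],2))
f=save('top','t10.png'); 
save('top','t11.png',(100,220,170,280),11); save('top','t12.png',(100,140,310,310),3.6)
print("top proj pivot/upright",proj(f,[[508.5,305.5,122],[500,305.5,121.5],[508.5,305.5,52]]).round(1).tolist())
print(r.sense()["eef_pos"],r.sense()["contact_force"],r.sense()["qvel"].round(3))
```

```text
red [118.3 249.2] 128
red [243.7 128.7] 57
knob [503.  305.8 123.7] chest [[ -4.5 188.9 123.7]]
vent_knob top [502. 305. 123.] [[ -6. 188. 123.]] 0.54
vent_knob side [506. 304. 119.] [[ -1. 187. 119.]] 0.67
vent_pivot top [513. 304.  52.] [[  6. 188.  52.]] 0.66
vent_pivot side [508. 306.  54.] [[  0. 189.  54.]] 0.51
cover_grip top [493. 119.  78.] [[-4.  2. 78.]] 0.8
cover_grip side [495. 118.  70.] [[-1.  1. 70.]] 0.96
top proj pivot/upright [[118.9, 246.6], [118.8, 251.0], [133.0, 251.3]]
[435.29327606 -91.89458495 417.18596313] [0.0031298  0.3463053  0.72778735] [-0.001  0.001 -0.001 -0.    -0.     0.001]
```

View pics/t11.png

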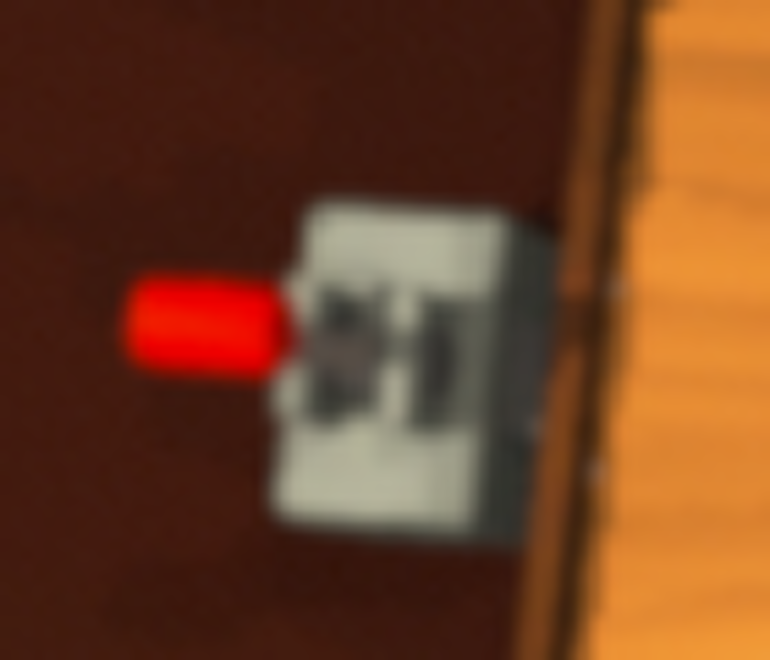

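View pics/t12.png

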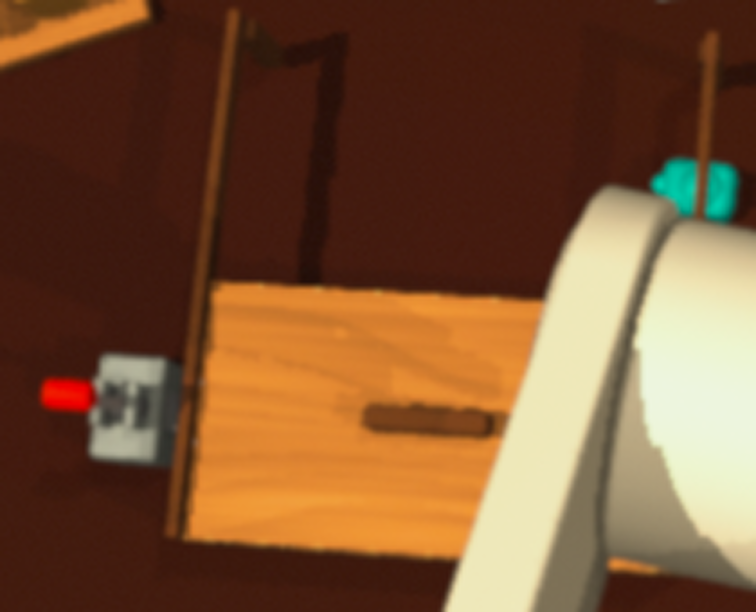

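View pics/t10.png

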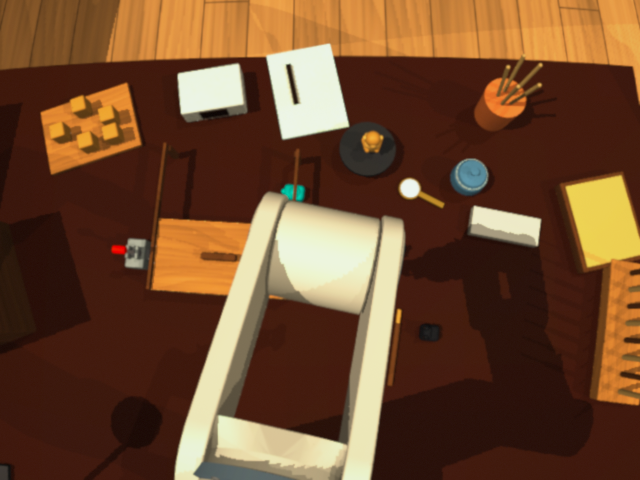

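Run:
```python
from h import *
f=grab_frame("top")
c=np.array([(305,205),(507,213),(473,530),(272,520)])/11+[100,220]
B=unproj(f,c,44);print(B.round(1),B.mean(0),w2ch(B.mean(0)[None]))
k=unproj(f,[[118.3,249.2]],122);print(k,w2ch(k))
s=save('side','s32.png',(180,60,340,200),5)
for q in ("rabbit",): print(r.sense()["opening"])
```

```text
[[536.2 321.9  44. ]
 [534.6 281.7  44. ]
 [474.3 285.   44. ]
 [475.9 324.8  44. ]] [505.26827324 303.36364936  44.        ] [[ -2.04950324 186.55854833  44.        ]]
[[503.35407457 306.45509082 122.        ]] [[ -4.13968623 189.53383015 122.        ]]
0.6466491814676829
```

View pics/s32.png

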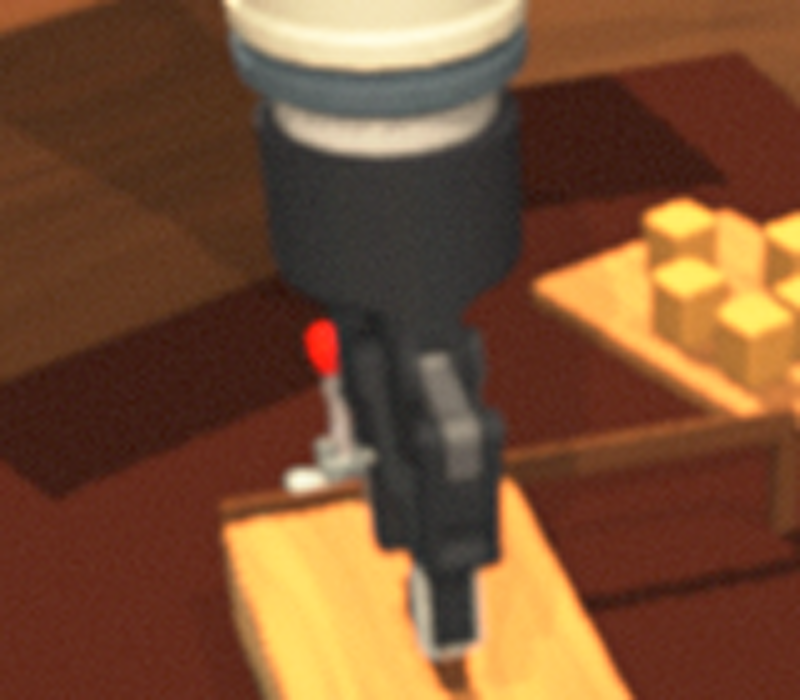

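```bash
python3 -c "
from h import *
print(r.sign_off())"
```

```text
the job is handed in; nothing more can be done
None
```

I've handed the job in: the cover was slid open, the four carvings set in the well, the cover slid shut and the vent lever then set upright. It took about 47 s on the robot's clock. Sign-off reports no verdict, so I don't know the judged result.

- **Carvings:** The tortoise, persimmon, frog and rabbit stand in a row on the well floor at chest y of about +90, +28, -32 and -92 mm. I gripped them at 20 N. I saw all four in the side camera before closing; the last top view showed three, with the tortoise hidden by the arm. No owl was on the bench.
- **Left alone:** I did not touch the two black frogs, the turquoise tortoise or any of the tools. They looked unmoved in the last pictures.
- **Cover:** It met its stop both ways, at about 7 N with the arm at x = 646.5 mm (open) and x = 494.9 mm (shut). The networks place the closed grip bar 1 to 4 mm on the shut side of my estimated zero. The cover's position could not be read directly.
- **Vent lever:** The knob slipped a little in the grip. Measured against its block in the top view, the lever leans about 2 mm at the knob (0.03 rad) toward the robot, well inside the 0.12 rad allowed. The side view agrees.
- **Disagreement:** The raw top-camera position, before correcting for the offset between the two cameras, suggested a lean of 0.07 rad, also within tolerance. My chest fit and the networks differed by up to about 5 mm in chest y, and nothing depended on that.

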